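# Rotate the sleeve stock in a sloped lane

### The job

Take the three oldest brass sleeves, one after the other and the oldest first, from the front (low end) of the sloped lane and lay them in the three V seats of the loose aluminium job tray. Then pick every sleeve of the very same diameter and length as those out of the supply cradle and load them into the lane from its high end, behind any sleeve left in it, so that they roll down and queue there. Leave the odd-sized sleeves lying in the supply cradle, and the steel plug and ring beside the lane where they stand.

Things in the scene. Friction and masses are not known exactly. Their poses are not given: they have to be found in the camera images.
- lane: Fixed open-topped lane: flat deck 250 mm long, sloping 0.21 rad. Origin on the table under the inner face of the front stop, mid-width; x level, from the low front to the high rear, z up. Deck 30 mm above the table at the stop; stop 24 mm high; 66 mm between the side lips, which stand 8 mm above the deck, 5 mm thick. Sleeves lie along its y and roll down by themselves to the stop or next sleeve.
- lane_front (a point): Where the axis centre of the sleeve lies that rests against the front stop of the lane.
- lane_load (a point): Axis centre of a lane-size sleeve lying on the deck at the loading spot near the high end, 190 mm up the deck from the stop; let go there, it rolls down. A queue of four sleeves ends 168 mm up the deck. Axes as lane.
- supply: Fixed supply cradle: row of five V seats (flanks 30 degrees, 44 mm wide in y, 52 mm apart along x, bottom of the V 30 mm above the table) on a 280 x 110 mm board. Origin on the table under the middle. Sleeves lie along its y, the long ones overhanging by 8 mm at each end. It stands left or right of the lane, the tray on the other side. Some seats may be empty.
- tray: Loose aluminium job tray, 0.9 kg, base plate 176 x 110 x 6 mm, with three V seats 52 mm apart along its x (flanks 30 degrees, 44 mm wide in y, bottom of the V 26 mm above the table). Origin at the underside's centre. Empty at the start; it may get pushed along the bench.
- tray_seat0 (a point): Axis centre of a lane-size sleeve lying fully down in the tray's first seat (the one at -x of the tray); the sleeve lies along the tray's y. Axes as tray.
- tray_seat1 (a point): The same for the tray's middle seat.
- tray_seat2 (a point): The same for the tray's third seat (at +x of the tray).
- L1_center (a point): Plain brass sleeve, 42 mm diameter, 60 mm long, about 0.3 kg, flat ends; oldest sleeve: at the start it lies against the front stop of the lane. Point at its centre, half-way along its axis; the y axis is the sleeve's axis (x and z turn as it rolls).
- L2_center (a point): Plain brass sleeve, 42 mm diameter, 60 mm long, about 0.3 kg, flat ends; second oldest: at the start next behind L1 in the lane. Point at its centre, half-way along its axis; the y axis is the sleeve's axis (x and z turn as it rolls).
- L3_center (a point): Plain brass sleeve, 42 mm diameter, 60 mm long, about 0.3 kg, flat ends; third oldest: at the start next behind L2 in the lane. Point at its centre, half-way along its axis; the y axis is the sleeve's axis (x and z turn as it rolls).
- L4_center (a point): Plain brass sleeve, 42 mm diameter, 60 mm long, about 0.3 kg, flat ends; fourth in the lane at the start, behind L3; absent in some runs; it is to stay in the lane. Point at its centre, half-way along its axis; the y axis is the sleeve's axis (x and z turn as it rolls).
- N1_center (a point): New brass sleeve of the same size as those in the lane (42 mm diameter, 60 mm long, about 0.3 kg, flat ends), lying in one of the supply cradle's seats, its centre 54 mm above the table; which seat varies, and one of the three may be absent. Point at its centre; y axis along the sleeve, x and z turn as it rolls.
- N2_center (a point): New brass sleeve of the same size as those in the lane (42 mm diameter, 60 mm long, about 0.3 kg, flat ends), lying in one of the supply cradle's seats, its centre 54 mm above the table; which seat varies, and one of the three may be absent. Point at its centre; y axis along the sleeve, x and z turn as it rolls.
- N3_center (a point): New brass sleeve of the same size as those in the lane (42 mm diameter, 60 mm long, about 0.3 kg, flat ends), lying in one of the supply cradle's seats, its centre 54 mm above the table; which seat varies, and one of the three may be absent. Point at its centre; y axis along the sleeve, x and z turn as it rolls.
- X1_center (a point): Odd-sized brass sleeve in a supply seat: too thin, 31 mm diameter, 60 mm long. Point at its centre, y along its axis. Not to be moved.
- X2_center (a point): Odd-sized brass sleeve in a supply seat: too short, 42 mm diameter, 44 mm long. Point at its centre, y along its axis. Not to be moved.
- collar: Steel ring, 60 mm diameter, 28 mm tall, standing beside the high end of the lane; origin at its underside. To be left alone.
- plug: Stepped steel plug, 48 mm diameter, 50 mm tall, standing on the other side of the lane's high end; origin at its underside. To be left alone.
Not all that is in view belongs to the job. Leave any green or purple look-alike of the part that bears L3_center alone.

How it is judged (in metres and radians):
On the way, in this order (a step that is already met when the one before it is completed fails the run):
1. the oldest sleeve (L1) lies in a seat of the job tray, released ((distance between L1_center and tray_seat0 below 0.01 m or distance between L1_center and tray_seat1 below 0.01 m or distance between L1_center and tray_seat2 below 0.01 m) and angle between the y axis of L1 and the y axis of tray, either way round below 0.2 rad and linear speed of L1 below 0.03 m/s and contact force between L1 and the fingers below 0.05 N), for 0.2 s.
2. the second oldest sleeve (L2) lies in a seat of the job tray, released ((distance between L2_center and tray_seat0 below 0.01 m or distance between L2_center and tray_seat1 below 0.01 m or distance between L2_center and tray_seat2 below 0.01 m) and angle between the y axis of L2 and the y axis of tray, either way round below 0.2 rad and linear speed of L2 below 0.03 m/s and contact force between L2 and the fingers below 0.05 N), for 0.2 s.
3. the third oldest sleeve (L3) lies in a seat of the job tray, released ((distance between L3_center and tray_seat0 below 0.01 m or distance between L3_center and tray_seat1 below 0.01 m or distance between L3_center and tray_seat2 below 0.01 m) and angle between the y axis of L3 and the y axis of tray, either way round below 0.2 rad and linear speed of L3 below 0.03 m/s and contact force between L3 and the fingers below 0.05 N), for 0.2 s.
4. all right-sized sleeves of the supply lie in the lane, released (x of N1_center in the frame of lane between 0 and 0.175 m and y of N1_center in the frame of lane between -0.01 and 0.01 m and z of N1_center in the frame of lane between 0.04 and 0.1 m and angle between the y axis of each of N1, N2, N3 and the y axis of lane, either way round below 0.3 rad and linear speed of each of N1, N2, N3 below 0.03 m/s and contact force between each of N1, N2, N3 and the fingers below 0.05 N and x of N2_center in the frame of lane between 0 and 0.175 m and y of N2_center in the frame of lane between -0.01 and 0.01 m and z of N2_center in the frame of lane between 0.04 and 0.1 m and x of N3_center in the frame of lane between 0 and 0.175 m and y of N3_center in the frame of lane between -0.01 and 0.01 m and z of N3_center in the frame of lane between 0.04 and 0.1 m), for 0.2 s.
At the end, for the whole second after the job is handed in: L1, L2, L3 lie still in the tray seats (within 10 mm, 0.2 rad); L4, if present, at the lane front (15 mm); every present N lies still across the lane, under 175 mm from its stop; X1, X2 within 30 mm and plug and ring within 40 mm of where they were ((distance between L1_center and tray_seat0 below 0.01 m or distance between L1_center and tray_seat1 below 0.01 m or distance between L1_center and tray_seat2 below 0.01 m) and angle between the y axis of each of L1, L2, L3 and the y axis of tray, either way round below 0.2 rad and linear speed of each of L1, L2, L3, L4, N1, N2, N3 below 0.03 m/s and (distance between L2_center and tray_seat0 below 0.01 m or distance between L2_center and tray_seat1 below 0.01 m or distance between L2_center and tray_seat2 below 0.01 m) and (distance between L3_center and tray_seat0 below 0.01 m or distance between L3_center and tray_seat1 below 0.01 m or distance between L3_center and tray_seat2 below 0.01 m) and x of L4_center in the frame of lane between 0 and 0.03 m and y of L4_center in the frame of lane between -0.01 and 0.01 m and z of L4_center in the frame of lane between 0.04 and 0.1 m and angle between the y axis of each of L4, N1, N2, N3 and the y axis of lane, either way round below 0.3 rad and x of N1_center in the frame of lane between 0 and 0.175 m and y of N1_center in the frame of lane between -0.01 and 0.01 m and z of N1_center in the frame of lane between 0.04 and 0.1 m and x of N2_center in the frame of lane between 0 and 0.175 m and y of N2_center in the frame of lane between -0.01 and 0.01 m and z of N2_center in the frame of lane between 0.04 and 0.1 m and x of N3_center in the frame of lane between 0 and 0.175 m and y of N3_center in the frame of lane between -0.01 and 0.01 m and z of N3_center in the frame of lane between 0.04 and 0.1 m and distance of each of X1_center, X2_center from where it was at the start of the episode below 0.03 m and distance of each of plug, collar from where it was at the start of the episode below 0.04 m); the robot touches nothing.
Of L4, N1, N2, N3 only 3 to 4 are there at a start; the rules pass over those that are not, and their reading is None.
At some moment in a run one of tray may be knocked a few centimetres aside while the robot is not near it.
Once in a run the grip may slacken for a moment while it holds something.
It also fails if it takes over 192 s, if anything falls off the work surface, if the arm or the gripper's body presses on something with over 40 N, if the wrist force passes 120 N, or if a joint passes its speed limit or range.

### The arm

A 6-joint arm with a two-finger parallel gripper is mounted at the origin on the work surface. World frame = base frame: x ahead of the robot, y to its left, z up, the work surface at z = 0. Lengths are in mm, angles in rad, forces in N, time in s.
With the tool pointing down it reaches from about 350 to 875 mm from the base axis. Payload 4.2 kg.
Tool frame: the origin (TCP) lies at the very end of the fingers, on their centre line; the grasp point (between the pads) lies arm.grip_depth behind it (arm.grip_depth is the distance from the TCP to the grasp point, in mm); x points along the fingers, y is the direction in which the jaws open and shut, and the axes are right-handed (so a half turn about x gives the same grasp; the last joint's range is limited). The gripper opens to 85 mm and grips with 20 to 120 N. Pads are 22 mm wide; open, the fingers measure 114 mm over their backs; the gripper's body (76 mm by 85 mm) begins 54 mm behind the grasp point. The pads swing forward as they close: fully open they stand 13 mm farther back than shut.
Start: joints at [-0.871, 0.385, 0.008, 0, -1.194, -0.259], TCP at [266.676, -565.228, 231.312] pointing down, gripper open.
Joint ranges: [-3.14, 3.14], [-1.21, 2.06], [-1.07, 1.41], [-3.16, 2.05], [-2.99, -0.16], [-3.1, 3.1]. Speed limits (rad/s): [2.79, 2.79, 3.14, 3.14, 3.14, 3.14].

### API

Orientations are given as a unit quaternion [x, y, z, w].
In Python, from bench import arm, get_image, models gives the robot as it stands.
- The arm moves only by the tool arm_command, never from a script. Its argument "rows" is a list of rows, each an object of numbers: "dx", "dy", "dz": the shift along the tool's x, y, z in m; "wx", "wy", "wz": the turn, a rotation vector about the tool's x, y, z in degrees; "gripper": the closure, from -1 (fully open) to 1 (shut). A call has exactly 8 rows; each row is the pose to reach, as a shift and turn from the pose measured when the call began, along the tool's axes at that moment; what a row does not reach only later rows make up. A row lasts 1/10 s, in which the tool goes at most 50 mm and 8.59 degrees, less where a joint would pass 70% of its speed; a pose out of reach is approached as far as the arm can. A call with a gripper value outside its range is refused whole. The fingers move at their own pace and stop on an object; the grip force is fixed at half the most. Time passes only in rows, so rows that repeat a pose let the fingers close, or fill a call up. It gives the time, the measured TCP pose, the force and the opening at its end, in the units of the state.
- arm.read_state(): the state, without advancing time (a new reading comes with each control period).
- get_image(name): name is "scene" or "top" or "wrist"; returns a dict with "img" (400x640x3 uint8, red, green, blue), "K" (3x3 intrinsics, pixels), "k1" (the pictures are not rectified: a ray, as slopes to the right and down, at radius r is drawn at 1 + k1 r^2 times it, then the intrinsics apply), "rvec" (rotation vector, rad) and "tvec" (3), from world to camera coordinates, as OpenCV has them; the wrist camera has in their place "T_tool_cam" (4x4, takes a point from camera to tool coordinates, whose origin is the TCP and whose axes are the tool frame's). Camera axes: x right, y down, z forward; pixel columns grow to the right and rows downward; lengths in mm; the calibration is good to about 2 mm. A picture is of the moment at which its call begins: read the wrist's pose just before it. There is no depth.
- arm.job_done(): hands the job in, once; it reports no verdict.
Trained networks look in the newest picture that a camera, given by its name, has taken for a name from the list of things; names that differ only in an ending like _2 or _b are one class to them, and where a whole thing is asked for, a point or a joint stands for the part that bears it (a point fixed in the world has none). Each returns a list of dicts, best first, with "conf" (0 to 1); they miss things now and then, are a little off and sometimes report something else, mostly with a low value. They report only what shows in the picture. A call takes as long as a camera call. They do not tell look-alikes from the thing itself.
- models.cut_out(camera, query): "mask" (400x640 bool, what is visible of it) and "extent" ([left, top, right, bottom] in pixels, round what is visible of it).
The state is a dict: "clock": time; "joints": joint angles; "joint_vel": joint speeds; "joint_efforts": joint torques, N m; "position": TCP position; "ee_rot": TCP orientation; "contact_force": force on the tool from outside, world axes, zero at the start; "wrist_torque": the same for the moment, N m; "gripper_width": finger opening in mm.
Only numpy, scipy, OpenCV 4.12 (cv2) and the standard library are available. Lean on these libraries where they do the work, as an engineer would, in place of code of your own. Each camera call takes 0.05 s, during which the arm holds its last target.

## Working session

There is one attempt and no reset: what is moved stays moved. The work goes in short steps, Python scripts to look and compute and a tool call to move; the robot and the scene stay as the last step left them, time stands still between calls to the robot, and variables do not carry over. Pictures are saved under pics/ and viewed, and the job is handed in when it is done.

Besides the shell and the picture viewer there is one more tool, called after "Emit:" as name(argument=value, ...), one argument or row to a line, values as JSON. arm_command: Moves the arm, as the interface text tells. Its arguments: {"type":"object","properties":{"rows":{"type":"array"}},"required":["rows"]}

```bash
ls; mkdir -p pics; python3 - <<'E'
from bench import arm,get_image,models
import cv2
s=arm.read_state(); print(s); print(arm.grip_depth)
for n in ("scene","top","wrist"):
    d=get_image(n); cv2.imwrite(f"pics/{n}0.png",cv2.cvtColor(d["img"],cv2.COLOR_RGB2BGR))
    print(n,{k:v for k,v in d.items() if k!="img"})
print(arm.read_state()["clock"])
E
```

```text
pics
{'clock': 0.0, 'joints': array([-8.71425959e-01,  3.85533001e-01,  6.63539623e-03, -5.02146824e-04,
       -1.19399788e+00, -2.58596215e-01]), 'joint_vel': array([-0.00109053,  0.00070533, -0.00096957,  0.00028838, -0.0017436 ,
       -0.00064303]), 'joint_efforts': array([-6.66953056e-04, -3.92291486e+01,  1.88407302e+01,  4.18608248e+00,
       -4.50795822e-03,  3.39222325e-06]), 'position': array([ 266.41797437, -564.72950696,  230.23907974]), 'ee_rot': array([-0.15378004,  0.69021344,  0.15524943,  0.68982223]), 'contact_force': array([0.00542335, 0.61291701, 0.50778328]), 'wrist_torque': array([-0.00574745,  0.00087736,  0.05213088]), 'gripper_width': 85.52518474881616}
18.700000000000003
scene {'K': array([[466.44699943,   0.        , 314.72836689],
       [  0.        , 466.44699943, 206.28511385],
       [  0.        ,   0.        ,   1.        ]]), 'k1': -0.003735294627076243, 'rvec': array([ 2.0279311 ,  0.93452901, -0.51476991]), 'tvec': array([-302.66271589, -133.8501627 , 1265.65141103])}
top {'K': array([[482.9066641 ,   0.        , 317.16601295],
       [  0.        , 482.9066641 , 199.19203219],
       [  0.        ,   0.        ,   1.        ]]), 'k1': 0.03861206192142384, 'rvec': array([ 2.13532279, -2.14486632,  0.11891848]), 'tvec': array([ 16.75777957, 524.87504179, 963.44638113])}
wrist {'K': array([[333.39314572,   0.        , 325.97949623],
       [  0.        , 333.39314572, 201.25982962],
       [  0.        ,   0.        ,   1.        ]]), 'k1': -0.06147759142042165, 'T_tool_cam': array([[-1.35072635e-03, -2.85213027e-01,  9.58463200e-01,
        -1.42893450e+02],
       [ 9.99999065e-01, -1.82007711e-04,  1.35510066e-03,
         3.79244779e-01],
       [-2.12044669e-04,  9.58464134e-01,  2.85213006e-01,
        -7.31223129e+01],
       [ 0.00000000e+00,  0.00000000e+00,  0.00000000e+00,
         1.00000000e+00]])}
0.15
```

View pics/scene0.png

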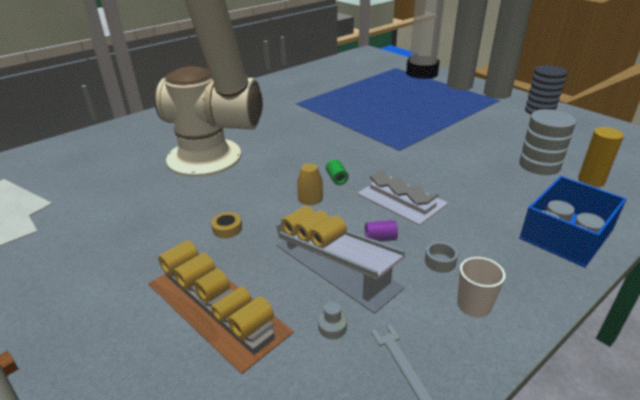

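View pics/top0.png

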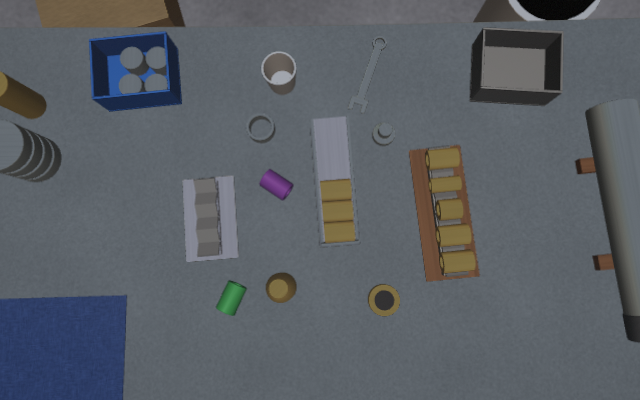

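View pics/wrist0.png

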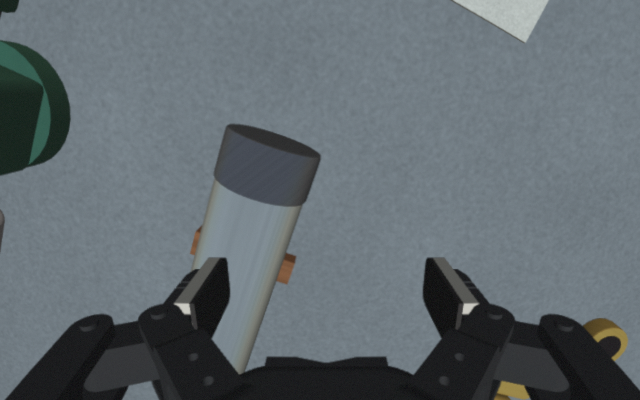

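```bash
cat > h.py <<'E'
from bench import arm,get_image,models
import cv2,numpy as np
from scipy.optimize import minimize
from scipy.spatial.transform import Rotation as R
def cam(d):
    if "T_tool_cam" in d:
        s=arm.read_state(); T=np.eye(4);T[:3,:3]=R.from_quat(s["ee_rot"]).as_matrix();T[:3,3]=s["position"]
        T=np.linalg.inv(T@d["T_tool_cam"]); Rm,t=T[:3,:3],T[:3,3]
    else: Rm=cv2.Rodrigues(d["rvec"])[0]; t=d["tvec"]
    return d["K"],np.array([d["k1"],0,0,0,0.]),Rm,t
def proj(c,P):
    K,D,Rm,t=c
    return cv2.projectPoints(np.asarray(P,float).reshape(-1,1,3),cv2.Rodrigues(Rm)[0],t,K,D)[0].reshape(-1,2)
def back(c,uv,z):
    K,D,Rm,t=c
    n=cv2.undistortPoints(np.asarray(uv,float).reshape(-1,1,2),K,D).reshape(-1,2)
    r=np.c_[n,np.ones(len(n))]@Rm; o=-Rm.T@t
    return o+r*((z-o[2])/r[:,2])[:,None]
def save(d,name,crop=None,sc=1,draw=[]):
    im=cv2.cvtColor(d["img"],cv2.COLOR_RGB2BGR)
    for p in draw: cv2.circle(im,tuple(int(round(v)) for v in p),2,(0,0,255),-1)
    if crop: im=im[crop[1]:crop[3],crop[0]:crop[2]]
    cv2.imwrite(name,cv2.resize(im,None,fx=sc,fy=sc,interpolation=cv2.INTER_CUBIC))
E
python3 - <<'E'
from h import *
for n in ("top","scene"):
    d=get_image(n);c=cam(d); print(n,-c[2].T@c[3])
    for q in ["L1_center","N1_center","X1_center","X2_center","lane","supply","tray","collar","plug"]:
        for r in models.cut_out(n,q)[:8]:
            e=r["extent"]; m=r["mask"]; ys,xs=np.nonzero(m)
            b=back(c,[[xs.mean(),ys.mean()]],50)[0][:2] if len(xs) else None
            rc=cv2.minAreaRect(np.c_[xs,ys].astype(np.float32))
            print(q,round(r["conf"],2),np.round(e).astype(int),len(xs),np.round(b),np.round(np.array([*rc[0],*rc[1],rc[2]]),1))
print(arm.read_state()["clock"])
d=get_image("top"); save(d,"pics/topz.png",(180,100,500,300),2.5)
E
```

```text
top [ 390.23703883   -9.4179183  1025.49008689]
L1_center 0.62 [325 222 353 241] 633 [457. -30.] [339.2 231.2  21.6  30.9  83.3]
L1_center 0.25 [318 180 349 202] 652 [542. -24.] [335.9 189.9  21.2  31.1  85.6]
N1_center 0.61 [439 249 474 276] 746 [ 398. -262.] [456.5 260.6  22.3  35.3  84.3]
X1_center 0.64 [428 180 463 195] 474 [ 552. -245.] [445.1 184.7  15.8  32.1  85.2]
X2_center 0.63 [439 196 463 224] 565 [ 502. -252.] [449.3 208.6  21.7  27.5  82.9]
X2_center 0.43 [428 148 460 169] 676 [ 605. -240.] [442.  159.1  21.1  34.5  84.3]
lane 0.84 [315 116 360 245] 3017 [597. -16.] [334.5 181.5 128.1  41.   85.8]
supply 0.64 [410 144 476 281] 4109 [ 491. -230.] [443.4 213.3 134.   54.5  82.2]
collar 0.65 [318 180 352 202] 651 [543. -23.] [335.4 189.7  21.3  31.6  84.3]
collar 0.58 [246 117 275 147] 405 [672. 132.] [261.  128.5  29.5  27.3  63.4]
plug 0.56 [374 124 396 144] 402 [ 657. -123.] [383.6 134.3  21.   22.4  26.6]
scene [1056.8447152  -468.08079174  612.67748467]
L1_center 0.73 [277 207 313 237] 491 [444. -29.] [294.7 218.2  21.   35.6  37.7]
N1_center 0.78 [160 245 199 276] 746 [ 389. -258.] [177.2 256.   21.6  39.8  53.5]
N1_center 0.24 [294 208 328 241] 501 [476. -16.] [309.4 223.4  20.3  36.1  39.3]
X1_center 0.83 [212 290 251 319] 754 [ 555. -245.] [230.6 303.6  19.   41.9  55.2]
X2_center 0.63 [194 271 230 299] 741 [ 497. -247.] [211.7 285.2  23.9  33.   56.3]
lane 0.69 [274 222 401 314] 5631 [618. -37.] [343.  252.2 141.7  68.5  33.7]
supply 0.94 [150 279 293 368] 4481 [ 582. -280.] [219.7 309.5 139.2  66.1  41.8]
supply 0.24 [173 253 215 293] 860 [ 443. -254.] [193.6 270.1  24.1  41.3  56.3]
tray 0.6 [358 169 447 221] 2419 [535. 192.] [402.6 196.8  83.9  36.3  27. ]
collar 0.63 [422 243 457 272] 757 [708. 100.] [440.5 257.2  32.2  29.4   9.5]
plug 0.95 [319 301 345 339] 809 [ 692. -146.] [332.5 320.5  37.   27.   90. ]
1.15
```

View pics/topz.png

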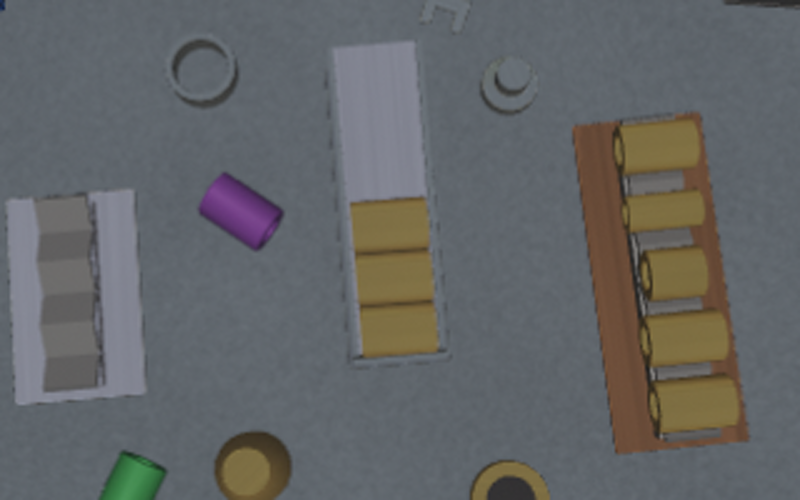

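```bash
cat >> h.py <<'E'
def delta(pos,yaw=None,tilt=0.0,ty=None):
    """target TCP pos (world mm), tool y along world direction yaw (rad); tilt: unused"""
    s=arm.read_state(); R0=R.from_quat(s["ee_rot"]).as_matrix()
    d=R0.T@(np.asarray(pos)-s["position"])
    if yaw is None: w=np.zeros(3)
    else:
        y=np.array([np.cos(yaw),np.sin(yaw),0]); x=np.array([0,0,-1.]); z=np.cross(x,y)
        R1=np.c_[x,y,z]; w=R.from_matrix(R0.T@R1).as_rotvec(degrees=True)
    print("clock",round(s["clock"],2),"pos",np.round(s["position"],1),"w",round(s["gripper_width"],1))
    print("dxyz m",np.round(d/1000,4),"w deg",np.round(w,2)); return d,w
E
python3 - <<'E'
from h import *
s=arm.read_state();print(R.from_quat(s["ee_rot"]).as_matrix().round(3))
d=get_image("top");c=cam(d)
for n,z in (("tray",6),("collar",28),("plug",50)): pass
# tray plate corners from zoom (5,200),(135,190),(146,393),(15,405)
f=lambda p:[180+p[0]/2.5,100+p[1]/2.5]
print("tray",back(c,[f(p) for p in[(6,200),(135,190),(146,393),(16,404)]],6).round(0))
print("supply board",back(c,[f(p) for p in[(573,126),(700,113),(748,440),(616,453)]],12).round(0))
print("lane stop",back(c,[f(p) for p in[(350,362),(449,356)]],54).round(0))
print("lane rear",back(c,[f(p) for p in[(332,48),(415,42)]],82).round(0))
print("purple",back(c,[f(p) for p in[(240,210)]],21).round(0))
for y in (1.64,1.64-np.pi): delta([480,-25,230],y)
E
```

```text
[[ 0.    -0.427  0.904]
 [ 0.     0.904  0.427]
 [-1.     0.     0.   ]]
tray [[572. 305.   6.]
 [580. 194.   6.]
 [407. 181.   6.]
 [398. 290.   6.]]
supply board [[ 632. -182.   12.]
 [ 642. -289.   12.]
 [ 367. -316.   12.]
 [ 357. -209.   12.]]
lane stop [[430.   9.  54.]
 [435. -71.  54.]]
lane rear [[681.  22.  82.]
 [686. -45.  82.]]
purple [[560. 102.  21.]]
clock 1.25 pos [ 266.7 -565.2  231.3] w 85.5
dxyz m [0.0013 0.3976 0.4234] w deg [21.29 -0.   -0.  ]
clock 1.25 pos [ 266.7 -565.2  231.3] w 85.5
dxyz m [0.0013 0.3976 0.4234] w deg [-158.71    0.     -0.  ]
```

Emit:
arm_command(
  rows=[
    {"dx": -0.03,"dy": 0.398,"dz": 0.423,"wx": 21.3},
    {"dx": -0.03,"dy": 0.398,"dz": 0.423,"wx": 21.3},
    {"dx": -0.03,"dy": 0.398,"dz": 0.423,"wx": 21.3},
    {"dx": -0.03,"dy": 0.398,"dz": 0.423,"wx": 21.3},
    {"dx": -0.03,"dy": 0.398,"dz": 0.423,"wx": 21.3},
    {"dx": -0.03,"dy": 0.398,"dz": 0.423,"wx": 21.3},
    {"dx": -0.03,"dy": 0.398,"dz": 0.423,"wx": 21.3},
    {"dx": -0.03,"dy": 0.398,"dz": 0.423,"wx": 21.3},
  ],
)

```text
validation failed for argument at $.ro...
```

```bash
python3 - <<'E'
from h import *
delta([470,-28,260],1.635)
E
```

```text
clock 1.25 pos [ 266.7 -565.2  231.3] w 85.5
dxyz m [-0.0287  0.3991  0.4131] w deg [21.58 -0.   -0.  ]
```

Emit:
arm_command(
  rows=[
    {"dx": -0.03,"dy": 0.4,"dz": 0.413,"wx": 21.5,"wy": 0,"wz": 0,"gripper": -1},
    {"dx": -0.03,"dy": 0.4,"dz": 0.413,"wx": 21.5,"wy": 0,"wz": 0,"gripper": -1},
    {"dx": -0.03,"dy": 0.4,"dz": 0.413,"wx": 21.5,"wy": 0,"wz": 0,"gripper": -1},
    {"dx": -0.03,"dy": 0.4,"dz": 0.413,"wx": 21.5,"wy": 0,"wz": 0,"gripper": -1},
    {"dx": -0.03,"dy": 0.4,"dz": 0.413,"wx": 21.5,"wy": 0,"wz": 0,"gripper": -1},
    {"dx": -0.03,"dy": 0.4,"dz": 0.413,"wx": 21.5,"wy": 0,"wz": 0,"gripper": -1},
    {"dx": -0.03,"dy": 0.4,"dz": 0.413,"wx": 21.5,"wy": 0,"wz": 0,"gripper": -1},
    {"dx": -0.03,"dy": 0.4,"dz": 0.413,"wx": 21.5,"wy": 0,"wz": 0,"gripper": -1},
  ],
)

```text
clock: 2.05
position: [406.6, -193.4, 252.5]
ee_rot: [-0.023, 0.706, 0.023, 0.707]
contact_force: [1.9, 0.1, 1.2]
gripper_width: 85.7
```

```bash
python3 - <<'E'
from h import *
delta([470,-28,260],1.635)
E
```

```text
clock 2.05 pos [ 406.6 -193.4  252.5] w 85.7
dxyz m [-0.0074  0.1609  0.0741] w deg [0.08 0.07 0.02]
```

Emit:
arm_command(
  rows=[
    {"dx": -0.007,"dy": 0.161,"dz": 0.074,"wx": 0,"wy": 0,"wz": 0,"gripper": -1},
    {"dx": -0.007,"dy": 0.161,"dz": 0.074,"wx": 0,"wy": 0,"wz": 0,"gripper": -1},
    {"dx": -0.007,"dy": 0.161,"dz": 0.074,"wx": 0,"wy": 0,"wz": 0,"gripper": -1},
    {"dx": -0.007,"dy": 0.161,"dz": 0.074,"wx": 0,"wy": 0,"wz": 0,"gripper": -1},
    {"dx": -0.007,"dy": 0.161,"dz": 0.074,"wx": 0,"wy": 0,"wz": 0,"gripper": -1},
    {"dx": -0.007,"dy": 0.161,"dz": 0.074,"wx": 0,"wy": 0,"wz": 0,"gripper": -1},
    {"dx": -0.007,"dy": 0.161,"dz": 0.074,"wx": 0,"wy": 0,"wz": 0,"gripper": -1},
    {"dx": -0.007,"dy": 0.161,"dz": 0.074,"wx": 0,"wy": 0,"wz": 0,"gripper": -1},
  ],
)

```text
clock: 2.85
position: [469.5, -28.9, 259.6]
ee_rot: [-0.023, 0.706, 0.022, 0.707]
contact_force: [0.4, -0.4, -0.8]
gripper_width: 85.4
```

```bash
python3 - <<'E'
from h import *
delta([470,-28,260],1.635)
d=get_image("wrist"); save(d,"pics/w1.png")
E
```

```text
clock 2.85 pos [469.5 -28.9 259.6] w 85.4
dxyz m [-0.0004  0.0008  0.0006] w deg [-0.02  0.07  0.02]
```

View pics/w1.png

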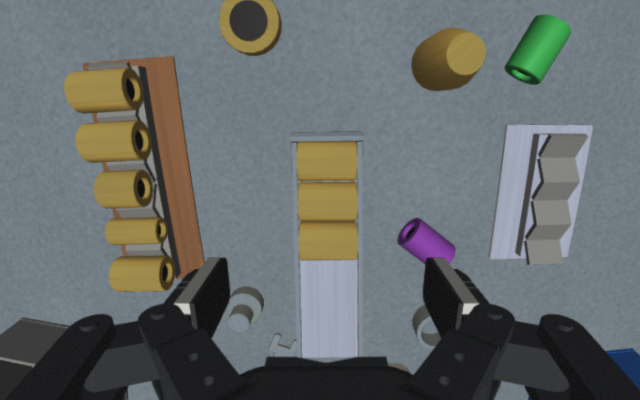

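```bash
python3 - <<'E'
import cv2,numpy as np
im=cv2.imread("pics/w1.png")
def c(a,b,x,y,s,n): cv2.imwrite(n,cv2.resize(im[b:y,a:x],None,fx=s,fy=s,interpolation=cv2.INTER_CUBIC))
c(280,120,380,270,4,"pics/w1a.png"); c(480,110,610,275,3.5,"pics/w1b.png"); c(60,50,215,300,2.4,"pics/w1c.png")
E
```

```text
(no output)
```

View pics/w1a.png

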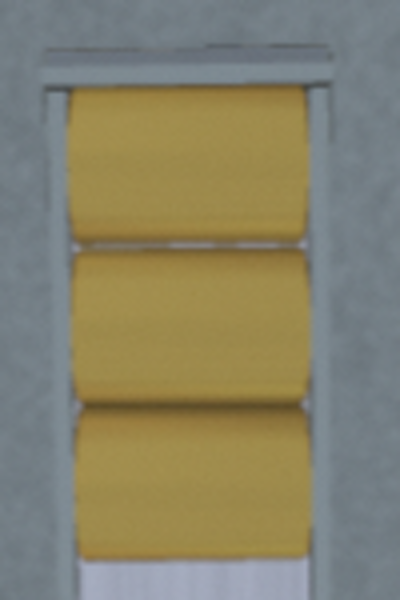

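View pics/w1b.png

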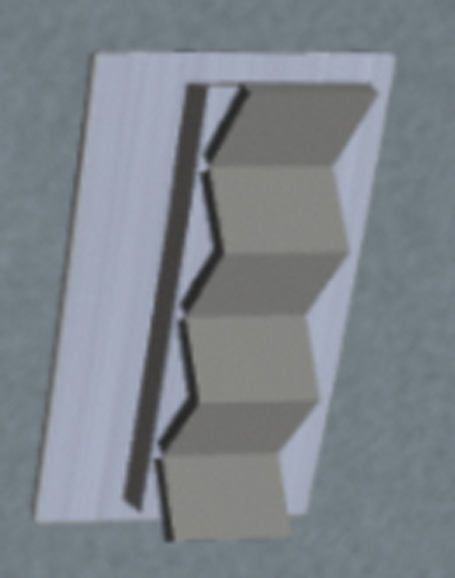

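View pics/w1c.png

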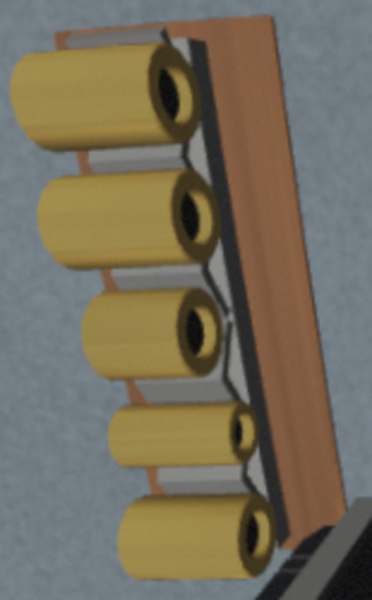

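```bash
cat > fit1.py <<'E'
from h import *
from scipy.optimize import least_squares
d=get_image("wrist");c=cam(d)
fb=lambda p:(480+p[0]/3.5,110+p[1]/3.5)
P=[(-88,-55,6),(-88,55,6),(88,55,6),(88,-55,6)]+[(-52+52*i,-22,26) for i in range(3)]+[(-52+52*i,22,26) for i in range(3)]
uv=[(95,52),(395,52),(303,515),(36,521),(205,163),(182,313),(160,453),(333,163),(305,313),(278,453)]
uv=np.array([fb(p) for p in uv]); P=np.array(P,float)
def pose(p,P):
    return R.from_euler('z',p[2]).apply(P)+[p[0],p[1],0]
r=least_squares(lambda p:(proj(c,pose(p,P))-uv).ravel(),[489,242,.08])
print("tray",r.x.round(4),"rms px",np.sqrt(np.mean(r.fun**2)).round(2)); print(r.fun.reshape(-1,2).round(1).tolist())
# lane contacts
fa=lambda p:(280+p[0]/4,120+p[1]/4)
s=np.sin(.21);co=np.cos(.21)
def lz(a): return 30+a*s+21*co   # axis height at deck dist a (approx)
for (l,rr,a) in [((68,246),(308,246),42),((74,405),(311,405),84)]:
    z=lz(a); q=back(c,[fa(l),fa(rr)],z); print("contact",q.round(1).tolist(),"mid",q.mean(0).round(1))
q=back(c,[fa((43,48)),fa((332,44))],54);print("stop outer",q.round(1).tolist())
q=back(c,[fa((43,84)),fa((332,80))],54);print("stop inner?",q.round(1).tolist())
q=back(c,[fa((48,90)),fa((327,90))],38+5);print("lip outer front",q.round(1).tolist())
# supply cylinders by yellow mask
hsv=cv2.cvtColor(d["img"],cv2.COLOR_RGB2HSV)
m=cv2.inRange(hsv,(15,100,50),(32,255,255)); m[:50]=0
n,lab,st,ce=cv2.connectedComponentsWithStats(m)
th=np.linspace(0,2*np.pi,40)
def cyl(x,y,z,yaw,r,L):
    pts=np.concatenate([np.c_[r*np.cos(th),np.full(40,sg*L/2),r*np.sin(th)] for sg in(-1,1)])
    return R.from_euler('z',yaw).apply(pts)+[x,y,z]
for i in range(1,n):
    if st[i,4]<400 or ce[i][0]>250: continue
    mk=(lab==i).astype(np.uint8); cn=max(cv2.findContours(mk,0,2)[0],key=cv2.contourArea); hull=cv2.convexHull(cn); M=np.zeros(mk.shape,np.uint8); cv2.fillPoly(M,[hull],1)
    x0,y0=back(c,[ce[i]],54)[0][:2]
    best=None
    for nm,rad,L,z in (("N",21,60,54.2),("thin",15.5,60,30+15.5/co*co/np.cos(np.pi/6)),("short",21,44,54.2)):
        def f(p):
            h=cv2.convexHull(proj(c,cyl(p[0],p[1],z,p[2],rad,L)).astype(np.float32))
            Q=np.zeros(mk.shape,np.uint8); cv2.fillPoly(Q,[np.round(h*16).astype(np.int32)],1,shift=4)
            return 1-(Q&M).sum()/(Q|M).sum()
        o=minimize(f,[x0,y0,.09],method="Nelder-Mead",options=dict(initial_simplex=[[x0,y0,.09],[x0+6,y0,.09],[x0,y0+6,.09],[x0,y0,.2]]))
        print(i,st[i],nm,o.x.round(3),round(o.fun,3))
E
python3 fit1.py
```

```text
tray [4.889092e+02 2.449769e+02 8.150000e-02] rms px 0.48
[[-0.1, -0.5], [0.3, -0.2], [0.7, -0.3], [-0.9, 0.4], [0.7, 0.4], [0.6, 0.4], [0.2, 0.2], [-0.7, 0.3], [-0.4, -0.2], [-0.4, -0.7]]
contact [[478.7, -58.4, 59.3], [474.7, 4.9, 59.3]] mid [476.7 -26.7  59.3]
contact [[520.0, -54.4, 68.0], [515.9, 8.7, 68.0]] mid [517.9 -22.9  68. ]
stop outer [[428.1, -67.3, 54.0], [422.3, 6.9, 54.0]]
stop inner? [[437.3, -67.0, 54.0], [431.5, 7.8, 54.0]]
lip outer front [[440.1, -66.6, 43.0], [435.3, 8.0, 43.0]]
3 [  65   68   79   45 2862] N [ 3.95724e+02 -2.59348e+02  9.40000e-02] 0.062
3 [  65   68   79   45 2862] thin [ 3.96182e+02 -2.63097e+02  1.95000e-01] 0.273
3 [  65   68   79   45 2862] short [ 3.95790e+02 -2.60074e+02  6.90000e-02] 0.148
4 [  76  120   76   42 2614] N [ 4.47485e+02 -2.54091e+02  1.10000e-01] 0.056
4 [  76  120   76   42 2614] thin [ 4.48401e+02 -2.57693e+02  4.30000e-02] 0.271
4 [  76  120   76   42 2614] short [ 4.47691e+02 -2.57178e+02  8.80000e-02] 0.149
6 [  94  170   58   39 1849] N [ 4.99874e+02 -2.51977e+02  9.10000e-02] 0.26
6 [  94  170   58   39 1849] thin [ 5.01807e+02 -2.53753e+02  1.44000e-01] 0.277
6 [  94  170   58   39 1849] short [ 5.00153e+02 -2.48432e+02  5.70000e-02] 0.081
8 [ 105  217   63   28 1491] N [ 5.54164e+02 -2.40109e+02  1.18000e-01] 0.361
8 [ 105  217   63   28 1491] thin [ 5.51447e+02 -2.42569e+02  9.50000e-02] 0.056
8 [ 105  217   63   28 1491] short [ 5.47346e+02 -2.39143e+02  1.61000e-01] 0.271
9 [ 109  255   66   36 2035] N [ 6.02811e+02 -2.39411e+02  9.90000e-02] 0.062
9 [ 109  255   66   36 2035] thin [ 6.03661e+02 -2.43226e+02  9.20000e-02] 0.245
9 [ 109  255   66   36 2035] short [ 6.02438e+02 -2.39075e+02  1.34000e-01] 0.168
```

```bash
python3 - <<'E'
from h import *
delta([456,-28,41],1.646)
E
```

```text
clock 2.95 pos [469.6 -28.8 259.6] w 85.2
dxyz m [ 0.2186  0.0017 -0.0138] w deg [-0.65  0.07  0.02]
```

Emit:
arm_command(
  rows=[
    {"dx": 0.04,"dy": 0.002,"dz": -0.014,"wx": -0.6,"wy": 0,"wz": 0,"gripper": -1},
    {"dx": 0.09,"dy": 0.002,"dz": -0.014,"wx": -0.6,"wy": 0,"wz": 0,"gripper": -1},
    {"dx": 0.13,"dy": 0.002,"dz": -0.014,"wx": -0.6,"wy": 0,"wz": 0,"gripper": -1},
    {"dx": 0.16,"dy": 0.002,"dz": -0.014,"wx": -0.6,"wy": 0,"wz": 0,"gripper": -1},
    {"dx": 0.18,"dy": 0.002,"dz": -0.014,"wx": -0.6,"wy": 0,"wz": 0,"gripper": -1},
    {"dx": 0.19,"dy": 0.002,"dz": -0.014,"wx": -0.6,"wy": 0,"wz": 0,"gripper": -1},
    {"dx": 0.2,"dy": 0.002,"dz": -0.014,"wx": -0.6,"wy": 0,"wz": 0,"gripper": -1},
    {"dx": 0.2,"dy": 0.002,"dz": -0.014,"wx": -0.6,"wy": 0,"wz": 0,"gripper": -1},
  ],
)

```text
clock: 3.75
position: [455.5, -28.0, 59.1]
ee_rot: [-0.026, 0.707, 0.026, 0.707]
contact_force: [-0.2, -0.9, 0.0]
gripper_width: 85.5
```

```bash
python3 - <<'E'
from h import *
delta([456,-28,41],1.646)
d=get_image("wrist"); save(d,"pics/w2.png"); d=get_image("scene"); save(d,"pics/s2.png",(240,150,440,320),4)
E
```

```text
clock 3.75 pos [455.5 -28.   59.1] w 85.5
dxyz m [ 0.0181 -0.      0.0005] w deg [-0.08  0.01  0.03]
```

View pics/w2.png

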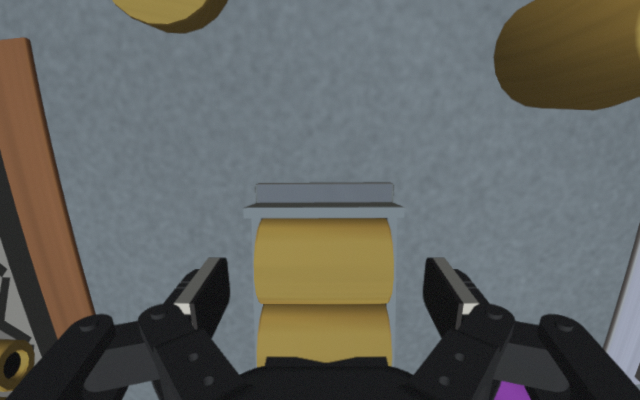

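View pics/s2.png

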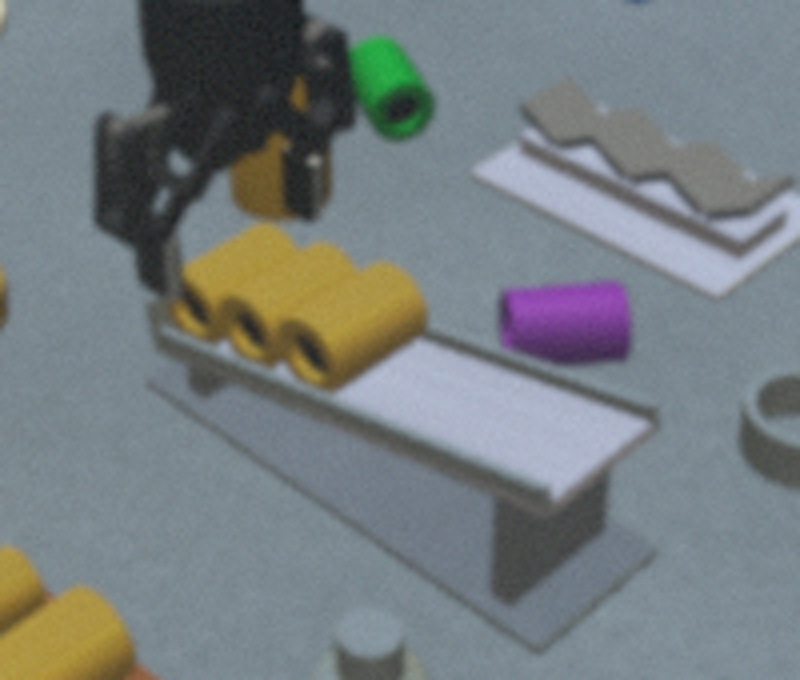

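Emit:
arm_command(
  rows=[
    {"dx": 0.006,"dy": 0,"dz": 0.0005,"wx": 0,"wy": 0,"wz": 0,"gripper": -1},
    {"dx": 0.012,"dy": 0,"dz": 0.0005,"wx": 0,"wy": 0,"wz": 0,"gripper": -1},
    {"dx": 0.018,"dy": 0,"dz": 0.0005,"wx": 0,"wy": 0,"wz": 0,"gripper": -1},
    {"dx": 0.018,"dy": 0,"dz": 0.0005,"wx": 0,"wy": 0,"wz": 0,"gripper": -1},
    {"dx": 0.018,"dy": 0,"dz": 0.0005,"wx": 0,"wy": 0,"wz": 0,"gripper": -0.6},
    {"dx": 0.018,"dy": 0,"dz": 0.0005,"wx": 0,"wy": 0,"wz": 0,"gripper": -0.45},
    {"dx": 0.018,"dy": 0,"dz": 0.0005,"wx": 0,"wy": 0,"wz": 0,"gripper": -0.2},
    {"dx": 0.018,"dy": 0,"dz": 0.0005,"wx": 0,"wy": 0,"wz": 0,"gripper": 0},
  ],
)

```text
clock: 4.65
position: [457.1, -28.0, 43.0]
ee_rot: [-0.027, 0.706, 0.026, 0.708]
contact_force: [-1.6, -2.4, 5.2]
gripper_width: 58.9
```

```bash
python3 - <<'E'
from h import *
delta([456,-28,41],1.646)
print(arm.read_state()["contact_force"])
d=get_image("scene"); save(d,"pics/s3.png",(240,150,400,270),5)
E
```

```text
clock 4.65 pos [457.1 -28.   43. ] w 58.9
dxyz m [ 0.002   0.0001 -0.0011] w deg [-0.01  0.18  0.04]
[-1.60600361 -2.43080817  5.16335308]
```

View pics/s3.png

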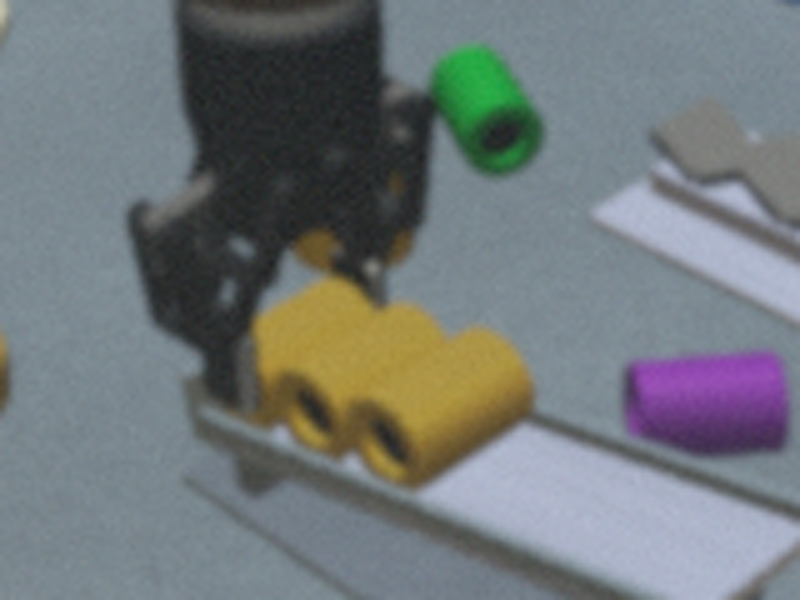

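Emit:
arm_command(
  rows=[
    {"dx": 0.0,"dy": 0,"dz": 0,"wx": 0,"wy": 0,"wz": 0,"gripper": 0.3},
    {"dx": -0.01,"dy": 0,"dz": 0,"wx": 0,"wy": 0,"wz": 0,"gripper": 0.3},
    {"dx": -0.02,"dy": 0,"dz": 0,"wx": 0,"wy": 0,"wz": 0,"gripper": 0.3},
    {"dx": -0.035,"dy": 0,"dz": 0,"wx": 0,"wy": 0,"wz": 0,"gripper": 0.3},
    {"dx": -0.05,"dy": 0,"dz": 0,"wx": 0,"wy": 0,"wz": 0,"gripper": 0.3},
    {"dx": -0.065,"dy": 0,"dz": 0,"wx": 0,"wy": 0,"wz": 0,"gripper": 0.3},
    {"dx": -0.07,"dy": 0,"dz": 0,"wx": 0,"wy": 0,"wz": 0,"gripper": 0.3},
    {"dx": -0.07,"dy": 0,"dz": 0,"wx": 0,"wy": 0,"wz": 0,"gripper": 0.3},
  ],
)

```text
clock: 5.5
position: [457.2, -27.7, 113.9]
ee_rot: [-0.026, 0.705, 0.027, 0.708]
contact_force: [-0.2, 0.5, -3.6]
gripper_width: 59.0
```

```bash
python3 - <<'E'
from h import *
delta([437.2,240.7,110],1.652)
d=get_image("wrist"); save(d,"pics/w4.png");d=get_image("scene"); save(d,"pics/s4.png",(240,150,400,270),3)
E
```

```text
clock 5.5 pos [457.2 -27.7 113.9] w 59.0
dxyz m [3.900e-03 2.692e-01 1.000e-04] w deg [-0.36  0.3   0.  ]
```

View pics/s4.png

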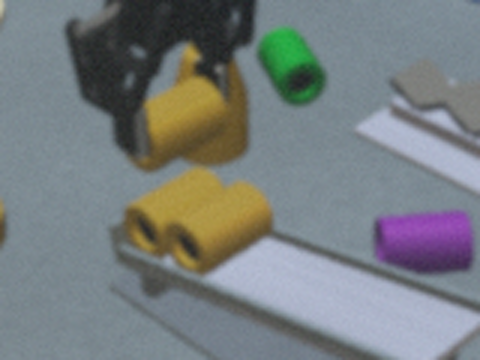

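View pics/w4.png

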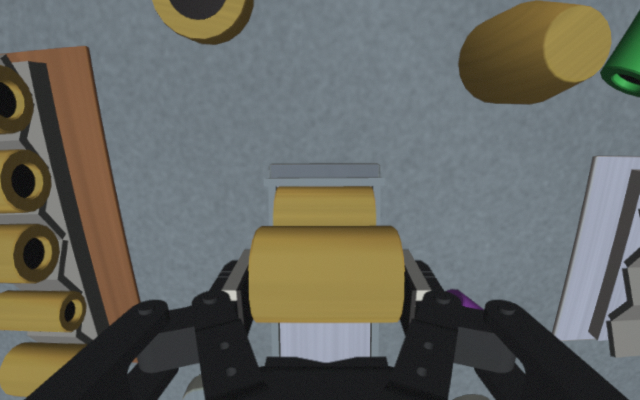

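Emit:
arm_command(
  rows=[
    {"dx": 0,"dy": 0.03,"dz": 0,"wx": -0.3,"wy": 0.3,"wz": 0,"gripper": 0.3},
    {"dx": 0,"dy": 0.07,"dz": 0,"wx": -0.3,"wy": 0.3,"wz": 0,"gripper": 0.3},
    {"dx": 0,"dy": 0.115,"dz": 0,"wx": -0.3,"wy": 0.3,"wz": 0,"gripper": 0.3},
    {"dx": 0,"dy": 0.16,"dz": 0,"wx": -0.3,"wy": 0.3,"wz": 0,"gripper": 0.3},
    {"dx": 0,"dy": 0.205,"dz": 0,"wx": -0.3,"wy": 0.3,"wz": 0,"gripper": 0.3},
    {"dx": 0,"dy": 0.245,"dz": 0,"wx": -0.3,"wy": 0.3,"wz": 0,"gripper": 0.3},
    {"dx": 0,"dy": 0.269,"dz": 0,"wx": -0.3,"wy": 0.3,"wz": 0,"gripper": 0.3},
    {"dx": 0,"dy": 0.269,"dz": 0,"wx": -0.3,"wy": 0.3,"wz": 0,"gripper": 0.3},
  ],
)

```text
clock: 6.4
position: [436.1, 243.2, 111.5]
ee_rot: [-0.03, 0.708, 0.029, 0.705]
contact_force: [0.1, -0.8, -3.1]
gripper_width: 59.4
```

```bash
python3 - <<'E'
from h import *
delta([437.2,240.7,38],1.652)
d=get_image("wrist"); c=cam(d)
T=R.from_euler('z',.0815).apply(np.array([(-88,-55,6),(-88,55,6),(88,55,6),(88,-55,6),(-52,-22,26),(0,-22,26),(52,-22,26)]))+[489,245,0]
save(d,"pics/w5.png",draw=proj(c,T))
E
```

```text
clock 6.4 pos [436.1 243.2 111.5] w 59.4
dxyz m [ 0.0735 -0.0025  0.0012] w deg [ 0.15 -0.19  0.04]
```

View pics/w5.png

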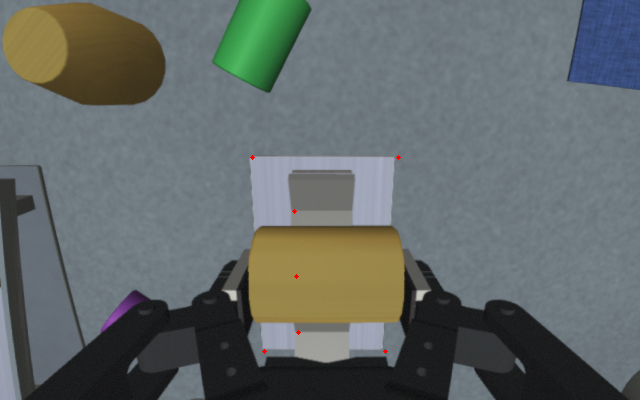

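Emit:
arm_command(
  rows=[
    {"dx": 0.02,"dy": -0.003,"dz": 0.001,"wx": 0,"wy": 0,"wz": 0,"gripper": 0.3},
    {"dx": 0.04,"dy": -0.003,"dz": 0.001,"wx": 0,"wy": 0,"wz": 0,"gripper": 0.3},
    {"dx": 0.055,"dy": -0.003,"dz": 0.001,"wx": 0,"wy": 0,"wz": 0,"gripper": 0.3},
    {"dx": 0.063,"dy": -0.003,"dz": 0.001,"wx": 0,"wy": 0,"wz": 0,"gripper": 0.3},
    {"dx": 0.067,"dy": -0.003,"dz": 0.001,"wx": 0,"wy": 0,"wz": 0,"gripper": 0.3},
    {"dx": 0.07,"dy": -0.003,"dz": 0.001,"wx": 0,"wy": 0,"wz": 0,"gripper": 0.3},
    {"dx": 0.072,"dy": -0.003,"dz": 0.001,"wx": 0,"wy": 0,"wz": 0,"gripper": 0.3},
    {"dx": 0.072,"dy": -0.003,"dz": 0.001,"wx": 0,"wy": 0,"wz": 0,"gripper": 0.3},
  ],
)

```text
clock: 7.25
position: [436.8, 238.5, 39.8]
ee_rot: [-0.03, 0.708, 0.029, 0.705]
contact_force: [-0.2, -0.3, -3.1]
gripper_width: 59.1
```

```bash
python3 - <<'E'
from h import *
delta([437.2,240.7,38],1.652)
d=get_image("scene"); save(d,"pics/s6.png",(300,120,480,240),4)
E
```

```text
clock 7.25 pos [436.8 238.5  39.8] w 59.1
dxyz m [0.0018 0.0022 0.0006] w deg [ 0.07 -0.22  0.07]
```

View pics/s6.png

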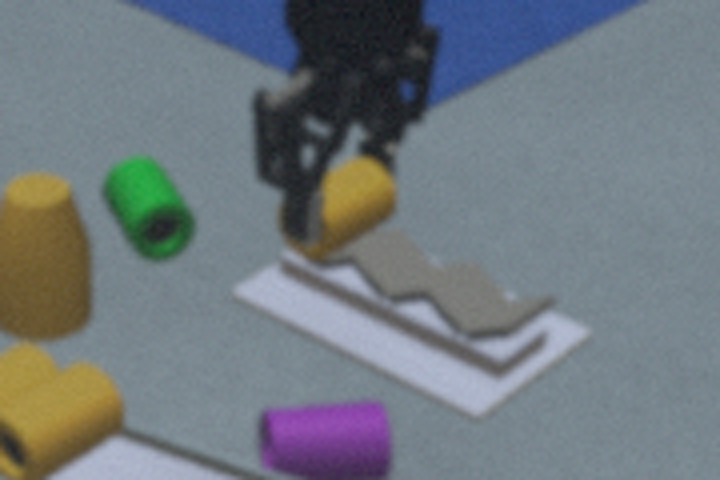

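Emit:
arm_command(
  rows=[
    {"dx": 0.001,"dy": 0.004,"dz": 0,"wx": 0,"wy": 0,"wz": 0,"gripper": 0.3},
    {"dx": 0.002,"dy": 0.004,"dz": 0,"wx": 0,"wy": 0,"wz": 0,"gripper": 0.3},
    {"dx": 0.003,"dy": 0.004,"dz": 0,"wx": 0,"wy": 0,"wz": 0,"gripper": 0.3},
    {"dx": 0.003,"dy": 0.004,"dz": 0,"wx": 0,"wy": 0,"wz": 0,"gripper": 0.3},
    {"dx": 0.003,"dy": 0.004,"dz": 0,"wx": 0,"wy": 0,"wz": 0,"gripper": 0.3},
    {"dx": 0.003,"dy": 0.004,"dz": 0,"wx": 0,"wy": 0,"wz": 0,"gripper": 0.3},
    {"dx": 0.003,"dy": 0.004,"dz": 0,"wx": 0,"wy": 0,"wz": 0,"gripper": 0.3},
    {"dx": 0.003,"dy": 0.004,"dz": 0,"wx": 0,"wy": 0,"wz": 0,"gripper": 0.3},
  ],
)

```text
clock: 8.1
position: [438.0, 243.8, 38.7]
ee_rot: [-0.029, 0.707, 0.03, 0.706]
contact_force: [1.4, -1.0, 6.2]
gripper_width: 59.0
```

Emit:
arm_command(
  rows=[
    {"dx": 0,"dy": 0,"dz": 0,"wx": 0,"wy": 0,"wz": 0,"gripper": -0.5},
    {"dx": 0,"dy": 0,"dz": 0,"wx": 0,"wy": 0,"wz": 0,"gripper": -0.7},
    {"dx": 0,"dy": 0,"dz": 0,"wx": 0,"wy": 0,"wz": 0,"gripper": -1},
    {"dx": 0,"dy": 0,"dz": 0,"wx": 0,"wy": 0,"wz": 0,"gripper": -1},
    {"dx": -0.02,"dy": 0,"dz": 0,"wx": 0,"wy": 0,"wz": 0,"gripper": -1},
    {"dx": -0.05,"dy": 0,"dz": 0,"wx": 0,"wy": 0,"wz": 0,"gripper": -1},
    {"dx": -0.08,"dy": 0,"dz": 0,"wx": 0,"wy": 0,"wz": 0,"gripper": -1},
    {"dx": -0.1,"dy": 0,"dz": 0,"wx": 0,"wy": 0,"wz": 0,"gripper": -1},
  ],
)

```text
clock: 8.9
position: [438.4, 244.1, 140.6]
ee_rot: [-0.029, 0.706, 0.031, 0.707]
contact_force: [0.5, -0.0, -0.3]
gripper_width: 85.1
```

```bash
python3 - <<'E'
from h import *
delta([456,-28,43],1.646)
d=get_image("wrist"); save(d,"pics/w7.png")
E
```

```text
clock 8.9 pos [438.4 244.1 140.6] w 85.1
dxyz m [ 0.0969 -0.2729 -0.0056] w deg [ 0.52  0.1  -0.13]
```

View pics/w7.png

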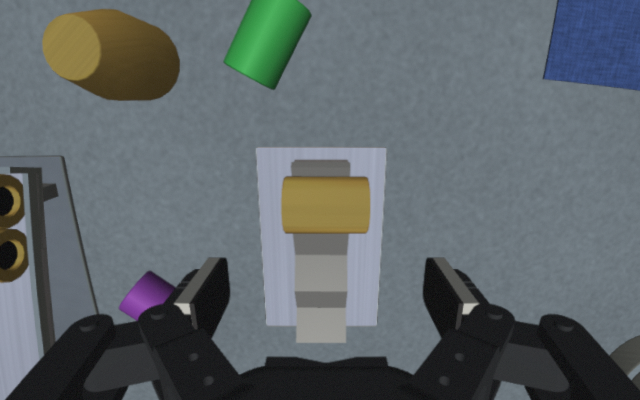

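Emit:
arm_command(
  rows=[
    {"dx": 0,"dy": -0.04,"dz": -0.006,"wx": 0.5,"wy": 0,"wz": 0,"gripper": -1},
    {"dx": 0,"dy": -0.085,"dz": -0.006,"wx": 0.5,"wy": 0,"wz": 0,"gripper": -1},
    {"dx": 0,"dy": -0.13,"dz": -0.006,"wx": 0.5,"wy": 0,"wz": 0,"gripper": -1},
    {"dx": 0,"dy": -0.175,"dz": -0.006,"wx": 0.5,"wy": 0,"wz": 0,"gripper": -1},
    {"dx": 0,"dy": -0.22,"dz": -0.006,"wx": 0.5,"wy": 0,"wz": 0,"gripper": -1},
    {"dx": 0,"dy": -0.255,"dz": -0.006,"wx": 0.5,"wy": 0,"wz": 0,"gripper": -1},
    {"dx": 0,"dy": -0.273,"dz": -0.006,"wx": 0.5,"wy": 0,"wz": 0,"gripper": -1},
    {"dx": 0,"dy": -0.273,"dz": -0.006,"wx": 0.5,"wy": 0,"wz": 0,"gripper": -1},
  ],
)

```text
clock: 9.75
position: [456.7, -29.1, 141.5]
ee_rot: [-0.024, 0.705, 0.028, 0.709]
contact_force: [-0.0, 0.0, 0.8]
gripper_width: 85.5
```

```bash
python3 - <<'E'
from h import *
delta([456,-28,43],1.646)
d=get_image("wrist"); save(d,"pics/w8.png")
E
```

```text
clock 9.75 pos [456.7 -29.1 141.5] w 85.5
dxyz m [ 0.0985  0.0007 -0.0012] w deg [-0.16  0.32 -0.31]
```

View pics/w8.png

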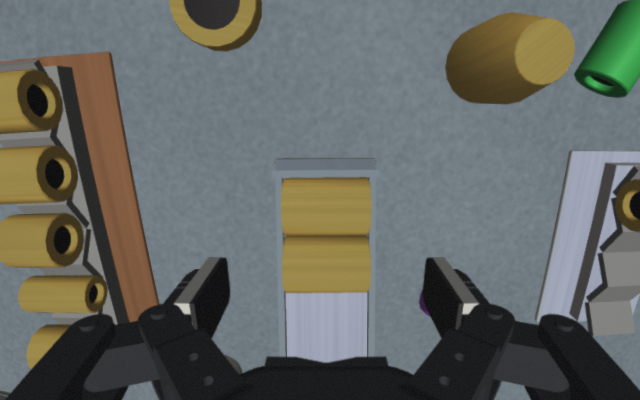

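Emit:
arm_command(
  rows=[
    {"dx": 0.03,"dy": 0.001,"dz": -0.001,"wx": 0,"wy": 0.3,"wz": -0.3,"gripper": -1},
    {"dx": 0.06,"dy": 0.001,"dz": -0.001,"wx": 0,"wy": 0.3,"wz": -0.3,"gripper": -1},
    {"dx": 0.08,"dy": 0.001,"dz": -0.001,"wx": 0,"wy": 0.3,"wz": -0.3,"gripper": -1},
    {"dx": 0.09,"dy": 0.001,"dz": -0.001,"wx": 0,"wy": 0.3,"wz": -0.3,"gripper": -1},
    {"dx": 0.095,"dy": 0.001,"dz": -0.001,"wx": 0,"wy": 0.3,"wz": -0.3,"gripper": -1},
    {"dx": 0.098,"dy": 0.001,"dz": -0.001,"wx": 0,"wy": 0.3,"wz": -0.3,"gripper": -1},
    {"dx": 0.098,"dy": 0.001,"dz": -0.001,"wx": 0,"wy": 0.3,"wz": -0.3,"gripper": -0.8},
    {"dx": 0.098,"dy": 0.001,"dz": -0.001,"wx": 0,"wy": 0.3,"wz": -0.3,"gripper": -0.6},
  ],
)

```text
clock: 10.6
position: [456.9, -26.4, 44.3]
ee_rot: [-0.026, 0.706, 0.026, 0.707]
contact_force: [-0.1, 0.4, 0.0]
gripper_width: 68.5
```

Emit:
arm_command(
  rows=[
    {"dx": 0,"dy": 0,"dz": 0,"wx": 0,"wy": 0,"wz": 0,"gripper": -0.4},
    {"dx": 0,"dy": 0,"dz": 0,"wx": 0,"wy": 0,"wz": 0,"gripper": 0},
    {"dx": 0,"dy": 0,"dz": 0,"wx": 0,"wy": 0,"wz": 0,"gripper": 0.3},
    {"dx": 0,"dy": 0,"dz": 0,"wx": 0,"wy": 0,"wz": 0,"gripper": 0.3},
    {"dx": 0,"dy": 0,"dz": 0,"wx": 0,"wy": 0,"wz": 0,"gripper": 0.3},
    {"dx": -0.01,"dy": 0,"dz": 0,"wx": 0,"wy": 0,"wz": 0,"gripper": 0.3},
    {"dx": -0.02,"dy": 0,"dz": 0,"wx": 0,"wy": 0,"wz": 0,"gripper": 0.3},
    {"dx": -0.035,"dy": 0,"dz": 0,"wx": 0,"wy": 0,"wz": 0,"gripper": 0.3},
  ],
)

```text
clock: 11.4
position: [456.3, -26.4, 79.7]
ee_rot: [-0.026, 0.706, 0.026, 0.707]
contact_force: [-0.3, 0.1, -1.9]
gripper_width: 58.7
```

```bash
python3 - <<'E'
from h import *
delta([489,243.5,110],1.652)
d=get_image("wrist"); save(d,"pics/w9.png",sc=.7)
d=get_image("top"); save(d,"pics/t9.png",(180,100,400,300),3)
E
```

```text
clock 11.4 pos [456.3 -26.4  79.7] w 58.7
dxyz m [-0.03    0.2668  0.0525] w deg [-0.44  0.07 -0.04]
```

View pics/w9.png

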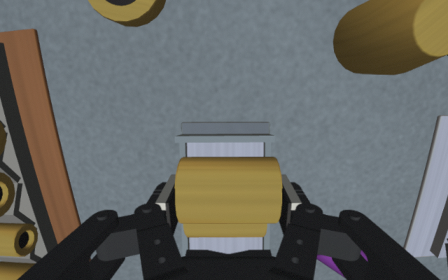

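View pics/t9.png

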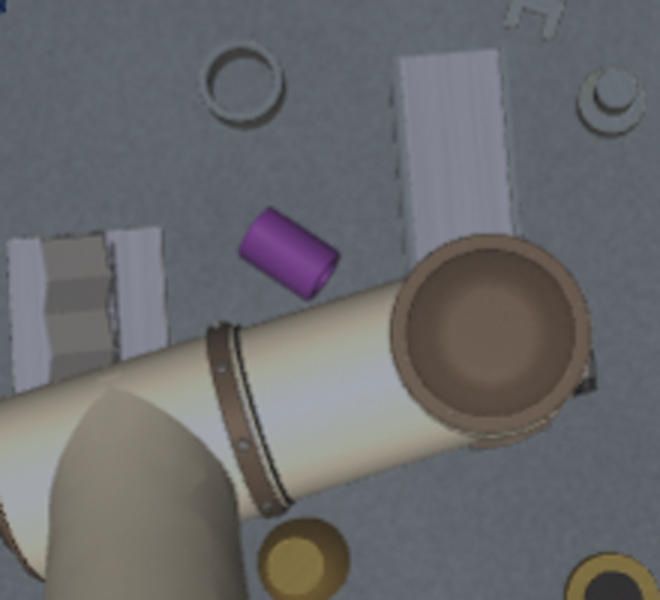

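Emit:
arm_command(
  rows=[
    {"dx": -0.015,"dy": 0,"dz": 0,"wx": 0,"wy": 0,"wz": 0,"gripper": 0.3},
    {"dx": -0.035,"dy": 0,"dz": 0,"wx": 0,"wy": 0,"wz": 0,"gripper": 0.3},
    {"dx": -0.035,"dy": 0.03,"dz": 0.005,"wx": 0,"wy": 0,"wz": 0,"gripper": 0.3},
    {"dx": -0.035,"dy": 0.07,"dz": 0.02,"wx": 0,"wy": 0,"wz": 0,"gripper": 0.3},
    {"dx": -0.035,"dy": 0.11,"dz": 0.035,"wx": 0,"wy": 0,"wz": 0,"gripper": 0.3},
    {"dx": -0.035,"dy": 0.155,"dz": 0.045,"wx": 0,"wy": 0,"wz": 0,"gripper": 0.3},
    {"dx": -0.035,"dy": 0.2,"dz": 0.052,"wx": -0.4,"wy": 0,"wz": 0,"gripper": 0.3},
    {"dx": -0.035,"dy": 0.235,"dz": 0.052,"wx": -0.4,"wy": 0,"wz": 0,"gripper": 0.3},
  ],
)

```text
clock: 12.3
position: [491.7, 214.6, 117.8]
ee_rot: [-0.028, 0.705, 0.03, 0.708]
contact_force: [-0.3, -0.5, -3.3]
gripper_width: 58.8
```

```bash
python3 - <<'E'
from h import *
delta([489,244.5,39],1.652)
d=get_image("wrist"); c=cam(d)
T=R.from_euler('z',.0815).apply(np.array([(-88,-55,6),(-88,55,6),(88,55,6),(88,-55,6),(-52,-22,26),(0,-22,26),(52,-22,26)]))+[489,245,0]
save(d,"pics/w10.png",draw=proj(c,T))
E
```

```text
clock 12.3 pos [491.7 214.6 117.8] w 58.8
dxyz m [ 0.0788  0.0298 -0.0006] w deg [ 0.07  0.28 -0.1 ]
```

View pics/w10.png

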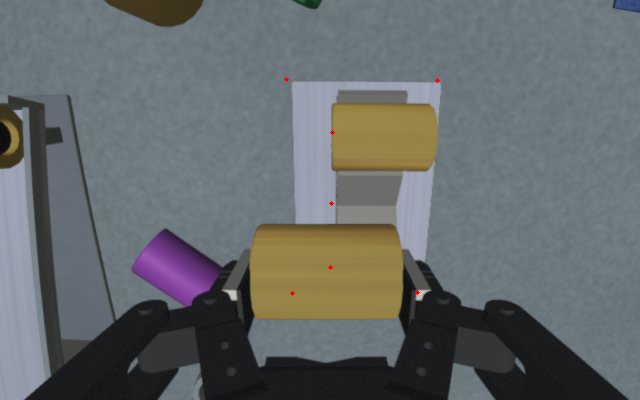

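Emit:
arm_command(
  rows=[
    {"dx": 0.0,"dy": 0.02,"dz": -0.001,"wx": 0,"wy": 0,"wz": 0,"gripper": 0.3},
    {"dx": 0.02,"dy": 0.032,"dz": -0.001,"wx": 0,"wy": 0,"wz": 0,"gripper": 0.3},
    {"dx": 0.045,"dy": 0.032,"dz": -0.001,"wx": 0,"wy": 0,"wz": 0,"gripper": 0.3},
    {"dx": 0.06,"dy": 0.032,"dz": -0.001,"wx": 0,"wy": 0,"wz": 0,"gripper": 0.3},
    {"dx": 0.07,"dy": 0.032,"dz": -0.001,"wx": 0,"wy": 0,"wz": 0,"gripper": 0.3},
    {"dx": 0.074,"dy": 0.032,"dz": -0.001,"wx": 0,"wy": 0,"wz": 0,"gripper": 0.3},
    {"dx": 0.076,"dy": 0.032,"dz": -0.001,"wx": 0,"wy": 0,"wz": 0,"gripper": 0.3},
    {"dx": 0.077,"dy": 0.032,"dz": -0.001,"wx": 0,"wy": 0,"wz": 0,"gripper": 0.3},
  ],
)

```text
clock: 13.15
position: [489.5, 251.1, 41.7]
ee_rot: [-0.029, 0.703, 0.032, 0.709]
contact_force: [-0.4, -0.5, -2.2]
gripper_width: 59.1
```

Emit:
arm_command(
  rows=[
    {"dx": 0,"dy": -0.004,"dz": 0,"wx": 0,"wy": 0,"wz": 0,"gripper": 0.3},
    {"dx": 0,"dy": -0.004,"dz": 0,"wx": 0,"wy": 0,"wz": 0,"gripper": 0.3},
    {"dx": 0.001,"dy": -0.004,"dz": 0,"wx": 0,"wy": 0,"wz": 0,"gripper": 0.3},
    {"dx": 0.002,"dy": -0.004,"dz": 0,"wx": 0,"wy": 0,"wz": 0,"gripper": 0.3},
    {"dx": 0.003,"dy": -0.004,"dz": 0,"wx": 0,"wy": 0,"wz": 0,"gripper": 0.3},
    {"dx": 0.003,"dy": -0.004,"dz": 0,"wx": 0,"wy": 0,"wz": 0,"gripper": 0.3},
    {"dx": 0.003,"dy": -0.004,"dz": 0,"wx": 0,"wy": 0,"wz": 0,"gripper": 0.3},
    {"dx": 0.003,"dy": -0.004,"dz": 0,"wx": 0,"wy": 0,"wz": 0,"gripper": 0.3},
  ],
)

```text
clock: 13.95
position: [490.6, 247.3, 40.8]
ee_rot: [-0.029, 0.703, 0.032, 0.71]
contact_force: [-1.4, -0.9, 10.1]
gripper_width: 59.0
```

```bash
python3 - <<'E'
from h import *
delta([488.5,246.5,38.5],1.652)
print(arm.read_state()["contact_force"])
d=get_image("wrist"); save(d,"pics/w11.png",sc=.8)
E
```

```text
clock 13.95 pos [490.6 247.3  40.8] w 59.0
dxyz m [ 0.0022 -0.0007 -0.0022] w deg [ 0.3   0.6  -0.28]
[-1.43084449 -0.85116893 10.07752386]
```

View pics/w11.png

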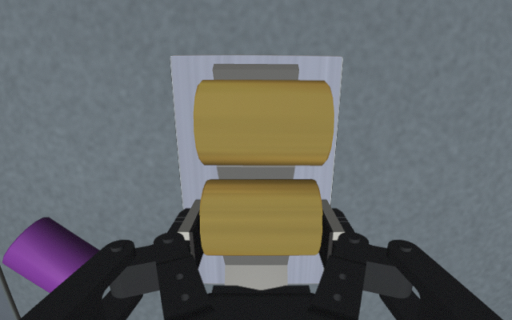

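Emit:
arm_command(
  rows=[
    {"dx": 0,"dy": 0,"dz": 0,"wx": 0,"wy": 0,"wz": 0,"gripper": -0.5},
    {"dx": 0,"dy": 0,"dz": 0,"wx": 0,"wy": 0,"wz": 0,"gripper": -0.7},
    {"dx": 0,"dy": 0,"dz": 0,"wx": 0,"wy": 0,"wz": 0,"gripper": -1},
    {"dx": 0,"dy": 0,"dz": 0,"wx": 0,"wy": 0,"wz": 0,"gripper": -1},
    {"dx": -0.02,"dy": 0,"dz": 0,"wx": 0,"wy": 0,"wz": 0,"gripper": -1},
    {"dx": -0.05,"dy": 0,"dz": 0,"wx": 0,"wy": 0,"wz": 0,"gripper": -1},
    {"dx": -0.08,"dy": 0,"dz": 0,"wx": 0,"wy": 0,"wz": 0,"gripper": -1},
    {"dx": -0.1,"dy": 0,"dz": 0,"wx": 0,"wy": 0,"wz": 0,"gripper": -1},
  ],
)

```text
clock: 14.8
position: [490.2, 247.2, 142.7]
ee_rot: [-0.028, 0.702, 0.033, 0.711]
contact_force: [0.9, -0.1, 0.7]
gripper_width: 85.2
```

```bash
python3 - <<'E'
from h import *
delta([456,-28,43],1.646)
d=get_image("wrist"); save(d,"pics/w12.png")
E
```

```text
clock 14.8 pos [490.2 247.2 142.7] w 85.2
dxyz m [ 0.0973 -0.2718 -0.0592] w deg [ 0.67  0.72 -0.35]
```

View pics/w12.png

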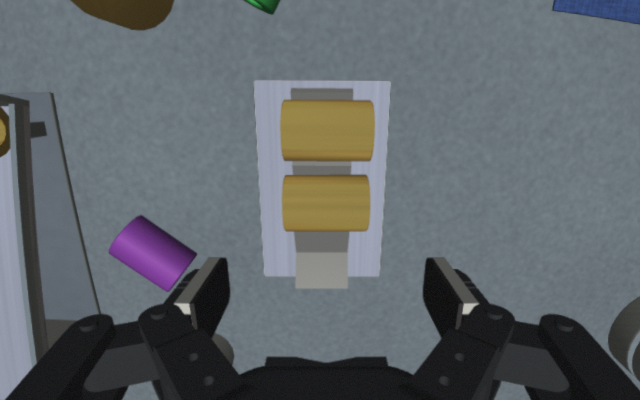

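```bash
python3 - <<'E'
from h import *
from scipy.optimize import least_squares
d=get_image("wrist");c=cam(d)
P=np.array([(-88,-55,6),(-88,55,6),(88,55,6),(88,-55,6)],float); uv=np.array([(254,81),(391,81),(380,276),(264,276)])
r=least_squares(lambda p:(proj(c,R.from_euler('z',p[2]).apply(P)+[p[0],p[1],0])-uv).ravel(),[489,242,.08])
print(r.x.round(3),r.fun.round(1)); x,y,a=r.x
print("seats",[(round(x+k*np.cos(a),1),round(y+k*np.sin(a),1)) for k in(-52,0,52)])
E
```

```text
[4.91014e+02 2.46571e+02 8.30000e-02] [-0.6 -0.7  0.4 -0.1 -0.1  0.6  0.3  0.6]
seats [(np.float64(439.2), np.float64(242.3)), (np.float64(491.0), np.float64(246.6)), (np.float64(542.8), np.float64(250.9))]
```

Emit:
arm_command(
  rows=[
    {"dx": 0,"dy": -0.04,"dz": -0.01,"wx": 0.6,"wy": 0.7,"wz": -0.3,"gripper": -1},
    {"dx": 0,"dy": -0.085,"dz": -0.02,"wx": 0.6,"wy": 0.7,"wz": -0.3,"gripper": -1},
    {"dx": 0,"dy": -0.13,"dz": -0.03,"wx": 0.6,"wy": 0.7,"wz": -0.3,"gripper": -1},
    {"dx": 0,"dy": -0.175,"dz": -0.04,"wx": 0.6,"wy": 0.7,"wz": -0.3,"gripper": -1},
    {"dx": 0,"dy": -0.22,"dz": -0.05,"wx": 0.6,"wy": 0.7,"wz": -0.3,"gripper": -1},
    {"dx": 0,"dy": -0.255,"dz": -0.059,"wx": 0.6,"wy": 0.7,"wz": -0.3,"gripper": -1},
    {"dx": 0,"dy": -0.272,"dz": -0.059,"wx": 0.6,"wy": 0.7,"wz": -0.3,"gripper": -1},
    {"dx": 0,"dy": -0.272,"dz": -0.059,"wx": 0.6,"wy": 0.7,"wz": -0.3,"gripper": -1},
  ],
)

```text
clock: 15.7
position: [455.2, -29.9, 139.7]
ee_rot: [-0.025, 0.706, 0.027, 0.707]
contact_force: [-0.1, 0.2, 0.3]
gripper_width: 85.1
```

```bash
python3 - <<'E'
from h import *
delta([456,-28,43],1.646)
d=get_image("wrist"); save(d,"pics/w13.png",sc=.8)
E
```

```text
clock 15.7 pos [455.2 -29.9 139.7] w 85.1
dxyz m [0.0967 0.0015 0.0008] w deg [-0.13  0.11 -0.19]
```

View pics/w13.png

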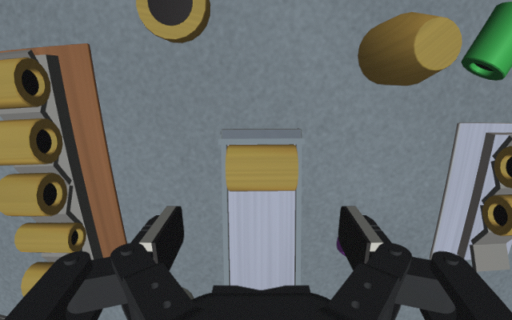

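Emit:
arm_command(
  rows=[
    {"dx": 0.03,"dy": 0.001,"dz": 0.001,"wx": 0,"wy": 0,"wz": 0,"gripper": -1},
    {"dx": 0.06,"dy": 0.001,"dz": 0.001,"wx": 0,"wy": 0,"wz": 0,"gripper": -1},
    {"dx": 0.08,"dy": 0.001,"dz": 0.001,"wx": 0,"wy": 0,"wz": 0,"gripper": -1},
    {"dx": 0.09,"dy": 0.001,"dz": 0.001,"wx": 0,"wy": 0,"wz": 0,"gripper": -1},
    {"dx": 0.094,"dy": 0.001,"dz": 0.001,"wx": 0,"wy": 0,"wz": 0,"gripper": -1},
    {"dx": 0.096,"dy": 0.001,"dz": 0.001,"wx": 0,"wy": 0,"wz": 0,"gripper": -1},
    {"dx": 0.096,"dy": 0.001,"dz": 0.001,"wx": 0,"wy": 0,"wz": 0,"gripper": -0.8},
    {"dx": 0.096,"dy": 0.001,"dz": 0.001,"wx": 0,"wy": 0,"wz": 0,"gripper": -0.6},
  ],
)

```text
clock: 16.55
position: [457.3, -27.2, 44.6]
ee_rot: [-0.025, 0.705, 0.028, 0.708]
contact_force: [0.0, -0.5, -0.6]
gripper_width: 68.3
```

Emit:
arm_command(
  rows=[
    {"dx": 0,"dy": 0,"dz": 0,"wx": 0,"wy": 0,"wz": 0,"gripper": -0.4},
    {"dx": 0,"dy": 0,"dz": 0,"wx": 0,"wy": 0,"wz": 0,"gripper": 0},
    {"dx": 0,"dy": 0,"dz": 0,"wx": 0,"wy": 0,"wz": 0,"gripper": 0.3},
    {"dx": 0,"dy": 0,"dz": 0,"wx": 0,"wy": 0,"wz": 0,"gripper": 0.3},
    {"dx": 0,"dy": 0,"dz": 0,"wx": 0,"wy": 0,"wz": 0,"gripper": 0.3},
    {"dx": -0.015,"dy": 0,"dz": 0,"wx": 0,"wy": 0,"wz": 0,"gripper": 0.3},
    {"dx": -0.035,"dy": 0,"dz": 0,"wx": 0,"wy": 0,"wz": 0,"gripper": 0.3},
    {"dx": -0.06,"dy": 0,"dz": 0,"wx": 0,"wy": 0,"wz": 0,"gripper": 0.3},
  ],
)

```text
clock: 17.35
position: [455.7, -27.7, 104.2]
ee_rot: [-0.025, 0.706, 0.027, 0.707]
contact_force: [1.0, -0.2, -3.5]
gripper_width: 59.2
```

```bash
python3 - <<'E'
from h import *
delta([543,248,110],1.654)
d=get_image("wrist"); save(d,"pics/w14.png",sc=.6)
E
```

```text
clock 17.35 pos [455.7 -27.7 104.2] w 59.2
dxyz m [-0.0047  0.2685  0.1073] w deg [-0.55  0.07 -0.22]
```

View pics/w14.png

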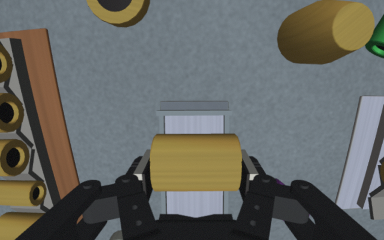

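Emit:
arm_command(
  rows=[
    {"dx": -0.012,"dy": 0.025,"dz": 0.005,"wx": 0,"wy": 0,"wz": 0,"gripper": 0.3},
    {"dx": -0.015,"dy": 0.06,"dz": 0.02,"wx": 0,"wy": 0,"wz": 0,"gripper": 0.3},
    {"dx": -0.015,"dy": 0.1,"dz": 0.04,"wx": -0.5,"wy": 0,"wz": 0,"gripper": 0.3},
    {"dx": -0.015,"dy": 0.14,"dz": 0.06,"wx": -0.5,"wy": 0,"wz": 0,"gripper": 0.3},
    {"dx": -0.015,"dy": 0.18,"dz": 0.08,"wx": -0.5,"wy": 0,"wz": 0,"gripper": 0.3},
    {"dx": -0.015,"dy": 0.22,"dz": 0.1,"wx": -0.5,"wy": 0,"wz": 0,"gripper": 0.3},
    {"dx": -0.015,"dy": 0.25,"dz": 0.107,"wx": -0.5,"wy": 0,"wz": 0,"gripper": 0.3},
    {"dx": -0.015,"dy": 0.25,"dz": 0.107,"wx": -0.5,"wy": 0,"wz": 0,"gripper": 0.3},
  ],
)

```text
clock: 18.2
position: [547.3, 233.8, 124.4]
ee_rot: [-0.029, 0.703, 0.033, 0.71]
contact_force: [0.0, -0.5, -4.6]
gripper_width: 58.7
```

```bash
python3 - <<'E'
from h import *
delta([542.5,248.5,40],1.654)
d=get_image("wrist"); c=cam(d)
T=R.from_euler('z',.083).apply(np.array([(-88,-55,6),(-88,55,6),(88,55,6),(88,-55,6)]))+[491,246.6,0]
save(d,"pics/w15.png",draw=proj(c,T))
E
```

```text
clock 18.2 pos [547.3 233.8 124.4] w 58.7
dxyz m [ 0.0845  0.0146 -0.0045] w deg [ 0.23  0.63 -0.3 ]
```

View pics/w15.png

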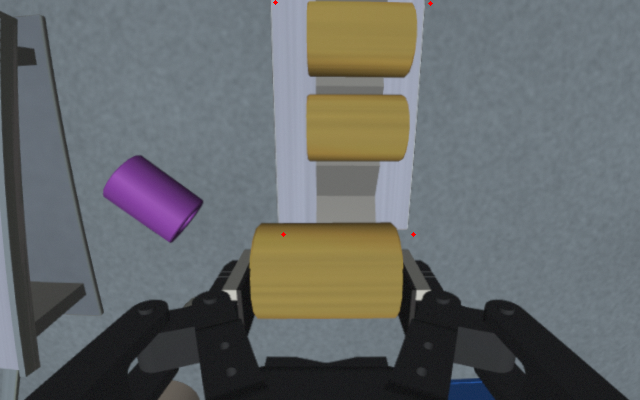

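Emit:
arm_command(
  rows=[
    {"dx": 0.0,"dy": 0.012,"dz": -0.005,"wx": 0.2,"wy": 0.6,"wz": -0.3,"gripper": 0.3},
    {"dx": 0.02,"dy": 0.013,"dz": -0.005,"wx": 0.2,"wy": 0.6,"wz": -0.3,"gripper": 0.3},
    {"dx": 0.045,"dy": 0.013,"dz": -0.005,"wx": 0.2,"wy": 0.6,"wz": -0.3,"gripper": 0.3},
    {"dx": 0.065,"dy": 0.013,"dz": -0.005,"wx": 0.2,"wy": 0.6,"wz": -0.3,"gripper": 0.3},
    {"dx": 0.076,"dy": 0.013,"dz": -0.005,"wx": 0.2,"wy": 0.6,"wz": -0.3,"gripper": 0.3},
    {"dx": 0.08,"dy": 0.013,"dz": -0.005,"wx": 0.2,"wy": 0.6,"wz": -0.3,"gripper": 0.3},
    {"dx": 0.083,"dy": 0.013,"dz": -0.005,"wx": 0.2,"wy": 0.6,"wz": -0.3,"gripper": 0.3},
    {"dx": 0.083,"dy": 0.013,"dz": -0.005,"wx": 0.2,"wy": 0.6,"wz": -0.3,"gripper": 0.3},
  ],
)

```text
clock: 19.05
position: [541.6, 244.9, 42.1]
ee_rot: [-0.029, 0.706, 0.029, 0.707]
contact_force: [0.5, -0.2, -2.4]
gripper_width: 58.8
```

```bash
python3 - <<'E'
from h import *
delta([541.5,248.5,40],1.654)
print(arm.read_state()["contact_force"])
d=get_image("wrist"); save(d,"pics/w16.png",sc=.8)
E
```

```text
clock 19.05 pos [541.6 244.9  42.1] w 58.8
dxyz m [0.0021 0.0036 0.0002] w deg [-0.06  0.01  0.01]
[ 0.45205122 -0.21710985 -2.44497011]
```

View pics/w16.png

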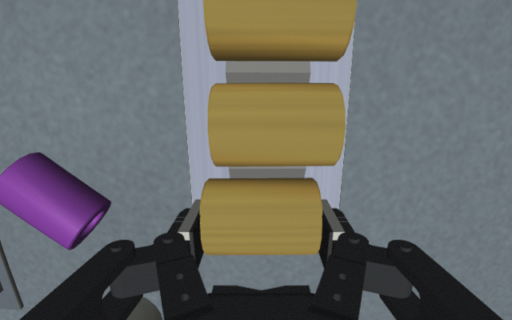

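Emit:
arm_command(
  rows=[
    {"dx": 0,"dy": 0.003,"dz": 0,"wx": 0,"wy": 0,"wz": 0,"gripper": 0.3},
    {"dx": 0,"dy": 0.003,"dz": 0,"wx": 0,"wy": 0,"wz": 0,"gripper": 0.3},
    {"dx": 0.001,"dy": 0.003,"dz": 0,"wx": 0,"wy": 0,"wz": 0,"gripper": 0.3},
    {"dx": 0.002,"dy": 0.003,"dz": 0,"wx": 0,"wy": 0,"wz": 0,"gripper": 0.3},
    {"dx": 0.003,"dy": 0.003,"dz": 0,"wx": 0,"wy": 0,"wz": 0,"gripper": 0.3},
    {"dx": 0.003,"dy": 0.003,"dz": 0,"wx": 0,"wy": 0,"wz": 0,"gripper": 0.3},
    {"dx": 0.003,"dy": 0.003,"dz": 0,"wx": 0,"wy": 0,"wz": 0,"gripper": 0.3},
    {"dx": 0.003,"dy": 0.003,"dz": 0,"wx": 0,"wy": 0,"wz": 0,"gripper": 0.3},
  ],
)

```text
clock: 19.9
position: [543.0, 248.8, 41.0]
ee_rot: [-0.029, 0.705, 0.03, 0.708]
contact_force: [1.8, -0.7, 4.8]
gripper_width: 58.8
```

Emit:
arm_command(
  rows=[
    {"dx": 0,"dy": 0,"dz": 0,"wx": 0,"wy": 0,"wz": 0,"gripper": -0.5},
    {"dx": 0,"dy": 0,"dz": 0,"wx": 0,"wy": 0,"wz": 0,"gripper": -0.7},
    {"dx": 0,"dy": 0,"dz": 0,"wx": 0,"wy": 0,"wz": 0,"gripper": -1},
    {"dx": 0,"dy": 0,"dz": 0,"wx": 0,"wy": 0,"wz": 0,"gripper": -1},
    {"dx": -0.02,"dy": 0,"dz": 0,"wx": 0,"wy": 0,"wz": 0,"gripper": -1},
    {"dx": -0.05,"dy": 0,"dz": 0,"wx": 0,"wy": 0,"wz": 0,"gripper": -1},
    {"dx": -0.09,"dy": 0,"dz": 0,"wx": 0,"wy": 0,"wz": 0,"gripper": -1},
    {"dx": -0.13,"dy": 0,"dz": 0,"wx": 0,"wy": 0,"wz": 0,"gripper": -1},
  ],
)

```text
clock: 20.7
position: [542.0, 248.2, 171.7]
ee_rot: [-0.029, 0.705, 0.03, 0.708]
contact_force: [0.8, 0.0, -0.4]
gripper_width: 85.4
```

```bash
python3 - <<'E'
from h import *
delta([602.8,-239.4,170],1.571+.097)
d=get_image("wrist"); save(d,"pics/w17.png")
E
```

```text
clock 20.7 pos [542.  248.2 171.7] w 85.4
dxyz m [ 0.0015 -0.491   0.0202] w deg [-0.81  0.17 -0.04]
```

View pics/w17.png

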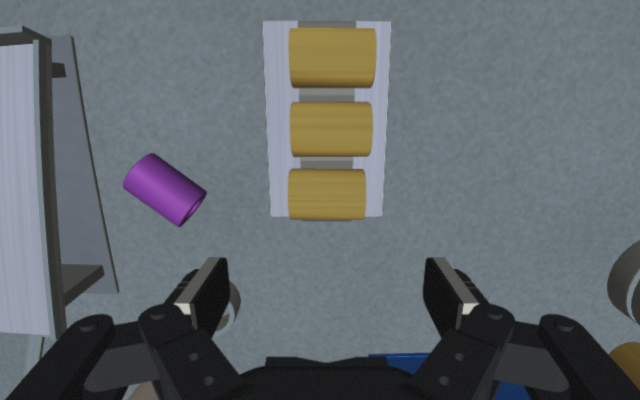

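Emit:
arm_command(
  rows=[
    {"dx": 0,"dy": -0.04,"dz": 0,"wx": -0.8,"wy": 0,"wz": 0,"gripper": -1},
    {"dx": 0,"dy": -0.09,"dz": 0.005,"wx": -0.8,"wy": 0,"wz": 0,"gripper": -1},
    {"dx": 0,"dy": -0.14,"dz": 0.01,"wx": -0.8,"wy": 0,"wz": 0,"gripper": -1},
    {"dx": 0,"dy": -0.19,"dz": 0.01,"wx": -0.8,"wy": 0,"wz": 0,"gripper": -1},
    {"dx": 0,"dy": -0.24,"dz": 0.02,"wx": -0.8,"wy": 0,"wz": 0,"gripper": -1},
    {"dx": 0,"dy": -0.29,"dz": 0.02,"wx": -0.8,"wy": 0,"wz": 0,"gripper": -1},
    {"dx": 0,"dy": -0.34,"dz": 0.02,"wx": -0.8,"wy": 0,"wz": 0,"gripper": -1},
    {"dx": 0,"dy": -0.38,"dz": 0.02,"wx": -0.8,"wy": 0,"wz": 0,"gripper": -1},
  ],
)

```text
clock: 21.55
position: [597.7, -129.2, 177.6]
ee_rot: [-0.032, 0.701, 0.037, 0.712]
contact_force: [0.6, 0.5, -0.0]
gripper_width: 85.5
```

```bash
python3 - <<'E'
from h import *
delta([602.8,-239.4,150],1.571+.097)
E
```

```text
clock 21.55 pos [ 597.7 -129.2  177.6] w 85.5
dxyz m [ 0.0269 -0.1104 -0.0062] w deg [ 0.04  0.93 -0.35]
```

Emit:
arm_command(
  rows=[
    {"dx": 0,"dy": -0.04,"dz": -0.006,"wx": 0,"wy": 0.9,"wz": -0.3,"gripper": -1},
    {"dx": 0.01,"dy": -0.08,"dz": -0.006,"wx": 0,"wy": 0.9,"wz": -0.3,"gripper": -1},
    {"dx": 0.02,"dy": -0.1,"dz": -0.006,"wx": 0,"wy": 0.9,"wz": -0.3,"gripper": -1},
    {"dx": 0.027,"dy": -0.11,"dz": -0.006,"wx": 0,"wy": 0.9,"wz": -0.3,"gripper": -1},
    {"dx": 0.027,"dy": -0.11,"dz": -0.006,"wx": 0,"wy": 0.9,"wz": -0.3,"gripper": -1},
    {"dx": 0.027,"dy": -0.11,"dz": -0.006,"wx": 0,"wy": 0.9,"wz": -0.3,"gripper": -1},
    {"dx": 0.027,"dy": -0.11,"dz": -0.006,"wx": 0,"wy": 0.9,"wz": -0.3,"gripper": -1},
    {"dx": 0.027,"dy": -0.11,"dz": -0.006,"wx": 0,"wy": 0.9,"wz": -0.3,"gripper": -1},
  ],
)

```text
clock: 22.35
position: [603.4, -237.8, 150.7]
ee_rot: [-0.035, 0.706, 0.035, 0.707]
contact_force: [-0.0, 0.3, 0.0]
gripper_width: 85.5
```

```bash
python3 - <<'E'
from h import *
delta([602.8,-239.4,41],1.571+.097)
d=get_image("wrist"); c=cam(d)
th=np.linspace(0,2*np.pi,24)
pts=np.concatenate([np.c_[21*np.cos(th),np.full(24,s*30.),21*np.sin(th)] for s in(-1,1)])
Q=np.concatenate([R.from_euler('z',.097).apply(pts)+p for p in([602.8,-239.4,54.2],[447.5,-254.1,54.2])])
save(d,"pics/w18.png",draw=proj(c,Q))
E
```

```text
clock 22.35 pos [ 603.4 -237.8  150.7] w 85.5
dxyz m [ 0.1097 -0.0015 -0.001 ] w deg [ 0.14  0.11 -0.04]
```

View pics/w18.png

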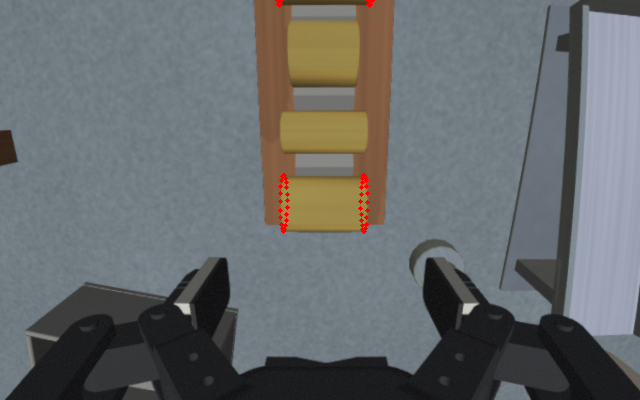

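Emit:
arm_command(
  rows=[
    {"dx": 0.035,"dy": -0.001,"dz": -0.001,"wx": 0,"wy": 0,"wz": 0,"gripper": -1},
    {"dx": 0.07,"dy": -0.001,"dz": -0.001,"wx": 0,"wy": 0,"wz": 0,"gripper": -1},
    {"dx": 0.09,"dy": -0.001,"dz": -0.001,"wx": 0,"wy": 0,"wz": 0,"gripper": -1},
    {"dx": 0.102,"dy": -0.001,"dz": -0.001,"wx": 0,"wy": 0,"wz": 0,"gripper": -1},
    {"dx": 0.108,"dy": -0.001,"dz": -0.001,"wx": 0,"wy": 0,"wz": 0,"gripper": -1},
    {"dx": 0.11,"dy": -0.001,"dz": -0.001,"wx": 0,"wy": 0,"wz": 0,"gripper": -1},
    {"dx": 0.11,"dy": -0.001,"dz": -0.001,"wx": 0,"wy": 0,"wz": 0,"gripper": -0.8},
    {"dx": 0.11,"dy": -0.001,"dz": -0.001,"wx": 0,"wy": 0,"wz": 0,"gripper": -0.6},
  ],
)

```text
clock: 23.2
position: [603.5, -239.1, 42.0]
ee_rot: [-0.035, 0.705, 0.035, 0.708]
contact_force: [-0.3, 0.6, 0.2]
gripper_width: 68.1
```

Emit:
arm_command(
  rows=[
    {"dx": 0,"dy": 0,"dz": 0,"wx": 0,"wy": 0,"wz": 0,"gripper": -0.4},
    {"dx": 0,"dy": 0,"dz": 0,"wx": 0,"wy": 0,"wz": 0,"gripper": 0},
    {"dx": 0,"dy": 0,"dz": 0,"wx": 0,"wy": 0,"wz": 0,"gripper": 0.3},
    {"dx": 0,"dy": 0,"dz": 0,"wx": 0,"wy": 0,"wz": 0,"gripper": 0.3},
    {"dx": -0.01,"dy": 0,"dz": 0,"wx": 0,"wy": 0,"wz": 0,"gripper": 0.3},
    {"dx": -0.03,"dy": 0,"dz": 0,"wx": 0,"wy": 0,"wz": 0,"gripper": 0.3},
    {"dx": -0.06,"dy": 0,"dz": 0,"wx": 0,"wy": 0,"wz": 0,"gripper": 0.3},
    {"dx": -0.1,"dy": 0,"dz": 0,"wx": 0,"wy": 0,"wz": 0,"gripper": 0.3},
  ],
)

```text
clock: 24.0
position: [601.0, -238.4, 139.8]
ee_rot: [-0.034, 0.707, 0.036, 0.705]
contact_force: [0.5, 0.6, -4.3]
gripper_width: 59.2
```

```bash
python3 - <<'E'
from h import *
delta([616,-16,140],1.646)
d=get_image("wrist"); save(d,"pics/w19.png",sc=.6)
d=get_image("top"); save(d,"pics/t19.png",(180,100,500,300),2)
E
```

```text
clock 24.0 pos [ 601.  -238.4  139.8] w 59.2
dxyz m [0.0003 0.2199 0.0369] w deg [ 1.36 -0.15 -0.16]
```

View pics/w19.png

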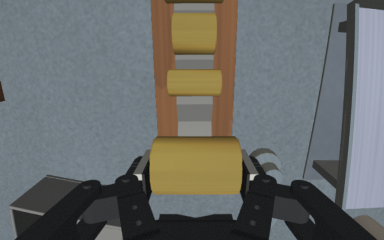

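View pics/t19.png

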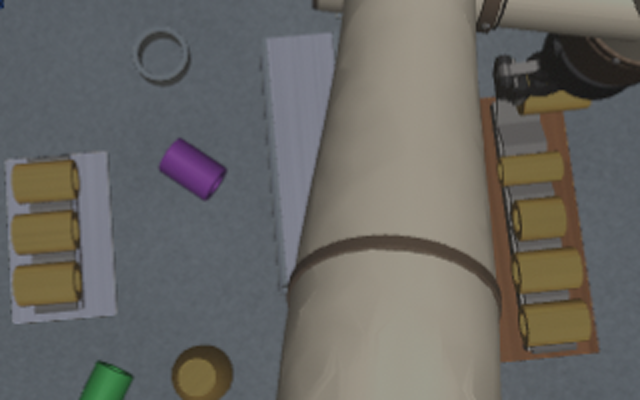

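Emit:
arm_command(
  rows=[
    {"dx": 0,"dy": 0.025,"dz": 0.004,"wx": 1.3,"wy": 0,"wz": 0,"gripper": 0.3},
    {"dx": 0,"dy": 0.06,"dz": 0.01,"wx": 1.3,"wy": 0,"wz": 0,"gripper": 0.3},
    {"dx": 0,"dy": 0.1,"dz": 0.015,"wx": 1.3,"wy": 0,"wz": 0,"gripper": 0.3},
    {"dx": 0,"dy": 0.14,"dz": 0.025,"wx": 1.3,"wy": 0,"wz": 0,"gripper": 0.3},
    {"dx": 0,"dy": 0.175,"dz": 0.03,"wx": 1.3,"wy": 0,"wz": 0,"gripper": 0.3},
    {"dx": 0,"dy": 0.205,"dz": 0.037,"wx": 1.3,"wy": 0,"wz": 0,"gripper": 0.3},
    {"dx": 0,"dy": 0.22,"dz": 0.037,"wx": 1.3,"wy": 0,"wz": 0,"gripper": 0.3},
    {"dx": 0,"dy": 0.22,"dz": 0.037,"wx": 1.3,"wy": 0,"wz": 0,"gripper": 0.3},
  ],
)

```text
clock: 24.9
position: [620.3, -15.7, 146.3]
ee_rot: [-0.03, 0.702, 0.027, 0.711]
contact_force: [-1.1, 0.2, -4.0]
gripper_width: 59.0
```

```bash
python3 - <<'E'
from h import *
delta([616,-16,80],1.646)
d=get_image("wrist"); c=cam(d)
s,co=np.sin(.21),np.cos(.21)
L=[]
for a in (0,60,120,250):
    for y in (-33,33): L.append((a*co-8*s,y,30+a*s+8*co))
L=R.from_euler('z',.075).apply(np.array(L))+[435,-30,0]
save(d,"pics/w20.png",draw=proj(c,L))
E
```

```text
clock 24.9 pos [620.3 -15.7 146.3] w 59.0
dxyz m [ 0.0662  0.0003 -0.0052] w deg [0.3  0.73 0.22]
```

View pics/w20.png

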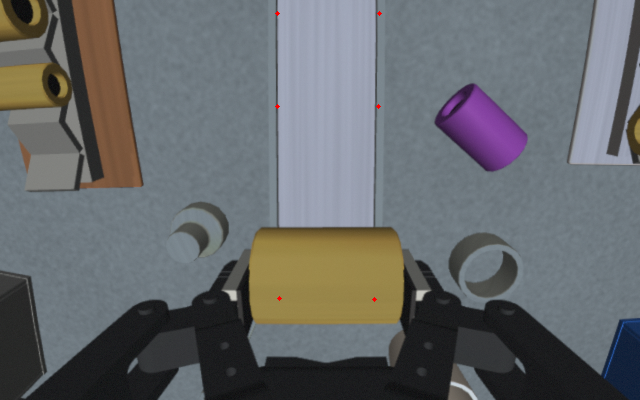

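Emit:
arm_command(
  rows=[
    {"dx": 0.0,"dy": -0.001,"dz": -0.005,"wx": 0.3,"wy": 0.7,"wz": 0.2,"gripper": 0.3},
    {"dx": 0.02,"dy": -0.001,"dz": -0.005,"wx": 0.3,"wy": 0.7,"wz": 0.2,"gripper": 0.3},
    {"dx": 0.04,"dy": -0.001,"dz": -0.005,"wx": 0.3,"wy": 0.7,"wz": 0.2,"gripper": 0.3},
    {"dx": 0.054,"dy": -0.001,"dz": -0.005,"wx": 0.3,"wy": 0.7,"wz": 0.2,"gripper": 0.3},
    {"dx": 0.06,"dy": -0.001,"dz": -0.005,"wx": 0.3,"wy": 0.7,"wz": 0.2,"gripper": 0.3},
    {"dx": 0.064,"dy": -0.001,"dz": -0.005,"wx": 0.3,"wy": 0.7,"wz": 0.2,"gripper": 0.3},
    {"dx": 0.066,"dy": -0.001,"dz": -0.005,"wx": 0.3,"wy": 0.7,"wz": 0.2,"gripper": 0.3},
    {"dx": 0.066,"dy": -0.001,"dz": -0.005,"wx": 0.3,"wy": 0.7,"wz": 0.2,"gripper": 0.3},
  ],
)

```text
clock: 25.75
position: [616.7, -18.6, 80.9]
ee_rot: [-0.026, 0.706, 0.026, 0.707]
contact_force: [-0.0, 0.4, -3.1]
gripper_width: 58.9
```

```bash
python3 - <<'E'
from h import *
delta([616,-17,79],1.646)
print(arm.read_state()["contact_force"])
d=get_image("wrist"); save(d,"pics/w21.png",sc=.7)
d=get_image("scene"); save(d,"pics/s21.png",(260,190,440,320),4)
E
```

```text
clock 25.75 pos [616.7 -18.6  80.9] w 58.9
dxyz m [ 0.0019  0.0017 -0.0006] w deg [-0.07  0.09  0.04]
[-0.03916594  0.43429349 -3.0793847 ]
```

View pics/w21.png

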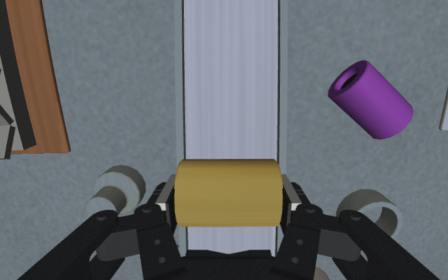

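View pics/s21.png

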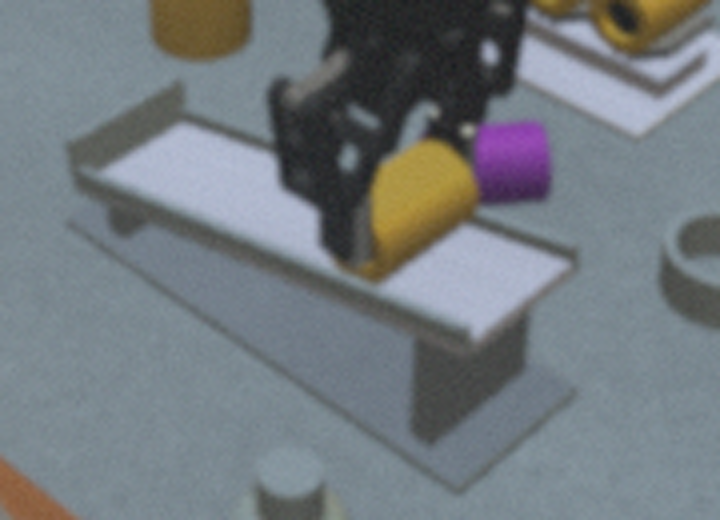

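Emit:
arm_command(
  rows=[
    {"dx": 0,"dy": 0.0025,"dz": 0,"wx": 0,"wy": 0,"wz": 0,"gripper": 0.3},
    {"dx": 0,"dy": 0.0025,"dz": 0,"wx": 0,"wy": 0,"wz": 0,"gripper": 0.3},
    {"dx": 0.001,"dy": 0.0025,"dz": 0,"wx": 0,"wy": 0,"wz": 0,"gripper": 0.3},
    {"dx": 0.002,"dy": 0.0025,"dz": 0,"wx": 0,"wy": 0,"wz": 0,"gripper": 0.3},
    {"dx": 0.002,"dy": 0.0025,"dz": 0,"wx": 0,"wy": 0,"wz": 0,"gripper": 0.3},
    {"dx": 0.002,"dy": 0.0025,"dz": 0,"wx": 0,"wy": 0,"wz": 0,"gripper": 0.3},
    {"dx": 0.002,"dy": 0.0025,"dz": 0,"wx": 0,"wy": 0,"wz": 0,"gripper": 0.3},
    {"dx": 0.002,"dy": 0.0025,"dz": 0,"wx": 0,"wy": 0,"wz": 0,"gripper": 0.3},
  ],
)

```text
clock: 26.65
position: [616.7, -16.0, 79.2]
ee_rot: [-0.026, 0.706, 0.026, 0.707]
contact_force: [0.1, -0.0, -4.3]
gripper_width: 58.9
```

```bash
python3 - <<'E'
from h import *
d=get_image("wrist"); save(d,"pics/w22.png",(220,0,440,340),2)
print(arm.read_state()["contact_force"])
E
```

```text
[-0.78436293 -0.24032566 -4.33879823]
```

View pics/w22.png

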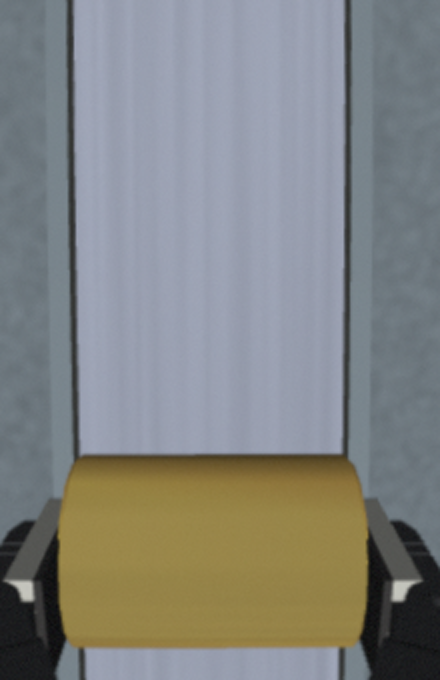

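Emit:
arm_command(
  rows=[
    {"dx": 0.001,"dy": 0,"dz": 0,"wx": 0,"wy": 0,"wz": 0,"gripper": 0.3},
    {"dx": 0.002,"dy": 0,"dz": 0,"wx": 0,"wy": 0,"wz": 0,"gripper": 0.3},
    {"dx": 0.002,"dy": 0,"dz": 0,"wx": 0,"wy": 0,"wz": 0,"gripper": 0.3},
    {"dx": 0.002,"dy": 0,"dz": 0,"wx": 0,"wy": 0,"wz": 0,"gripper": -0.5},
    {"dx": 0.002,"dy": 0,"dz": 0,"wx": 0,"wy": 0,"wz": 0,"gripper": -1},
    {"dx": 0.002,"dy": 0,"dz": 0,"wx": 0,"wy": 0,"wz": 0,"gripper": -1},
    {"dx": 0.002,"dy": 0,"dz": 0,"wx": 0,"wy": 0,"wz": 0,"gripper": -1},
    {"dx": 0.002,"dy": 0,"dz": 0,"wx": 0,"wy": 0,"wz": 0,"gripper": -1},
  ],
)

```text
clock: 27.5
position: [616.8, -16.0, 77.2]
ee_rot: [-0.026, 0.706, 0.026, 0.707]
contact_force: [0.1, -0.2, -0.1]
gripper_width: 85.5
```

Emit:
arm_command(
  rows=[
    {"dx": 0,"dy": 0,"dz": 0,"wx": 0,"wy": 0,"wz": 0,"gripper": -1},
    {"dx": -0.02,"dy": 0,"dz": 0,"wx": 0,"wy": 0,"wz": 0,"gripper": -1},
    {"dx": -0.05,"dy": 0,"dz": 0,"wx": 0,"wy": 0,"wz": 0,"gripper": -1},
    {"dx": -0.08,"dy": 0,"dz": 0,"wx": 0,"wy": 0,"wz": 0,"gripper": -1},
    {"dx": -0.09,"dy": 0,"dz": 0,"wx": 0,"wy": 0,"wz": 0,"gripper": -1},
    {"dx": -0.09,"dy": 0,"dz": 0,"wx": 0,"wy": 0,"wz": 0,"gripper": -1},
    {"dx": -0.09,"dy": 0,"dz": 0,"wx": 0,"wy": 0,"wz": 0,"gripper": -1},
    {"dx": -0.09,"dy": 0,"dz": 0,"wx": 0,"wy": 0,"wz": 0,"gripper": -1},
  ],
)

```text
clock: 28.3
position: [615.6, -16.1, 165.3]
ee_rot: [-0.026, 0.707, 0.026, 0.706]
contact_force: [-0.2, -0.0, -0.6]
gripper_width: 85.6
```

```bash
python3 - <<'E'
from h import *
delta([447.5,-254.1,150],1.668)
d=get_image("wrist"); save(d,"pics/w23.png",sc=.8)
d=get_image("scene"); save(d,"pics/s23.png",(240,170,440,320),3)
E
```

```text
clock 28.3 pos [615.6 -16.1 165.3] w 85.6
dxyz m [ 0.0157 -0.2249 -0.1852] w deg [-1.33 -0.07  0.04]
```

View pics/w23.png

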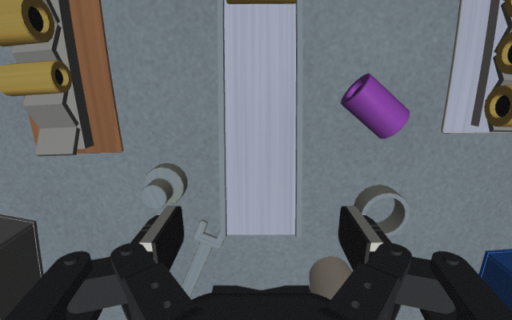

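View pics/s23.png

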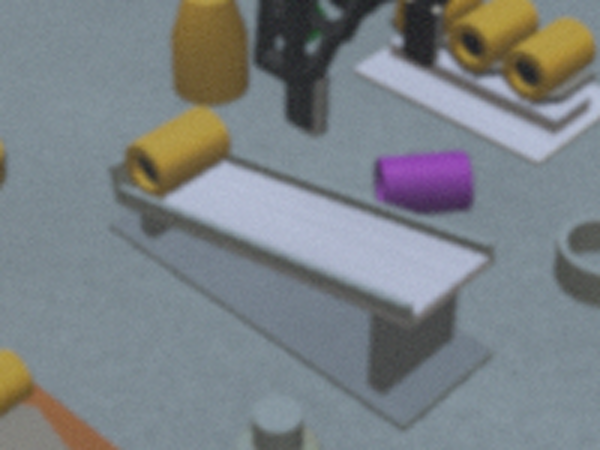

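Emit:
arm_command(
  rows=[
    {"dx": 0,"dy": -0.03,"dz": -0.024,"wx": -1.3,"wy": 0,"wz": 0,"gripper": -1},
    {"dx": 0,"dy": -0.065,"dz": -0.053,"wx": -1.3,"wy": 0,"wz": 0,"gripper": -1},
    {"dx": 0,"dy": -0.1,"dz": -0.082,"wx": -1.3,"wy": 0,"wz": 0,"gripper": -1},
    {"dx": 0,"dy": -0.135,"dz": -0.111,"wx": -1.3,"wy": 0,"wz": 0,"gripper": -1},
    {"dx": 0,"dy": -0.17,"dz": -0.14,"wx": -1.3,"wy": 0,"wz": 0,"gripper": -1},
    {"dx": 0.005,"dy": -0.205,"dz": -0.168,"wx": -1.3,"wy": 0,"wz": 0,"gripper": -1},
    {"dx": 0.015,"dy": -0.225,"dz": -0.185,"wx": -1.3,"wy": 0,"wz": 0,"gripper": -1},
    {"dx": 0.015,"dy": -0.225,"dz": -0.185,"wx": -1.3,"wy": 0,"wz": 0,"gripper": -1},
  ],
)

```text
clock: 29.2
position: [444.7, -255.7, 149.0]
ee_rot: [-0.032, 0.708, 0.033, 0.705]
contact_force: [0.6, -0.4, -0.4]
gripper_width: 85.3
```

```bash
cat > ov.py <<'E'
from h import *
import sys
def ov(p,name,yaw=.097):
    d=get_image("wrist"); c=cam(d)
    th=np.linspace(0,2*np.pi,24)
    pts=np.concatenate([np.c_[21*np.cos(th),np.full(24,s*30.),21*np.sin(th)] for s in(-1,1)])
    save(d,name,draw=proj(c,R.from_euler('z',yaw).apply(pts)+p))
E
python3 - <<'E'
from ov import *
delta([447.5,-254.1,41],1.668)
ov([447.5,-254.1,54.2],"pics/w24.png")
E
```

```text
clock 29.2 pos [ 444.7 -255.7  149. ] w 85.3
dxyz m [0.108  0.0013 0.0035] w deg [-0.3  -0.29 -0.06]
```

View pics/w24.png

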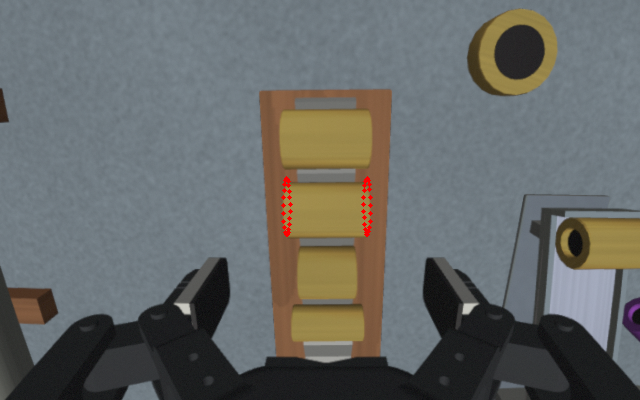

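Emit:
arm_command(
  rows=[
    {"dx": 0.035,"dy": 0.001,"dz": 0.004,"wx": -0.3,"wy": -0.3,"wz": 0,"gripper": -1},
    {"dx": 0.07,"dy": 0.001,"dz": 0.004,"wx": -0.3,"wy": -0.3,"wz": 0,"gripper": -1},
    {"dx": 0.09,"dy": 0.001,"dz": 0.004,"wx": -0.3,"wy": -0.3,"wz": 0,"gripper": -1},
    {"dx": 0.101,"dy": 0.001,"dz": 0.004,"wx": -0.3,"wy": -0.3,"wz": 0,"gripper": -1},
    {"dx": 0.106,"dy": 0.001,"dz": 0.004,"wx": -0.3,"wy": -0.3,"wz": 0,"gripper": -1},
    {"dx": 0.108,"dy": 0.001,"dz": 0.004,"wx": -0.3,"wy": -0.3,"wz": 0,"gripper": -1},
    {"dx": 0.108,"dy": 0.001,"dz": 0.004,"wx": -0.3,"wy": -0.3,"wz": 0,"gripper": -0.8},
    {"dx": 0.108,"dy": 0.001,"dz": 0.004,"wx": -0.3,"wy": -0.3,"wz": 0,"gripper": -0.6},
  ],
)

```text
clock: 30.05
position: [450.8, -253.9, 42.8]
ee_rot: [-0.035, 0.705, 0.035, 0.708]
contact_force: [-0.4, 0.7, -0.2]
gripper_width: 68.5
```

Emit:
arm_command(
  rows=[
    {"dx": 0,"dy": 0,"dz": 0,"wx": 0,"wy": 0,"wz": 0,"gripper": -0.4},
    {"dx": 0,"dy": 0,"dz": 0,"wx": 0,"wy": 0,"wz": 0,"gripper": 0},
    {"dx": 0,"dy": 0,"dz": 0,"wx": 0,"wy": 0,"wz": 0,"gripper": 0.3},
    {"dx": 0,"dy": 0,"dz": 0,"wx": 0,"wy": 0,"wz": 0,"gripper": 0.3},
    {"dx": -0.01,"dy": 0,"dz": 0,"wx": 0,"wy": 0,"wz": 0,"gripper": 0.3},
    {"dx": -0.03,"dy": 0,"dz": 0,"wx": 0,"wy": 0,"wz": 0,"gripper": 0.3},
    {"dx": -0.06,"dy": 0,"dz": 0,"wx": 0,"wy": 0,"wz": 0,"gripper": 0.3},
    {"dx": -0.1,"dy": 0,"dz": 0,"wx": 0,"wy": 0,"wz": 0,"gripper": 0.3},
  ],
)

```text
clock: 30.85
position: [448.2, -253.0, 141.8]
ee_rot: [-0.034, 0.707, 0.036, 0.706]
contact_force: [1.5, -0.3, -4.0]
gripper_width: 58.7
```

```bash
python3 - <<'E'
from ov import *
delta([617,-16,146],1.646)
d=get_image("wrist"); save(d,"pics/w25.png",sc=.6)
E
```

```text
clock 30.85 pos [ 448.2 -253.   141.8] w 58.7
dxyz m [-0.0039  0.2192  0.1912] w deg [ 1.33 -0.08 -0.13]
```

View pics/w25.png

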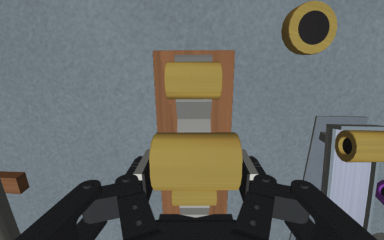

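Emit:
arm_command(
  rows=[
    {"dx": -0.005,"dy": 0.025,"dz": 0.022,"wx": 1.3,"wy": 0,"wz": 0,"gripper": 0.3},
    {"dx": -0.005,"dy": 0.055,"dz": 0.048,"wx": 1.3,"wy": 0,"wz": 0,"gripper": 0.3},
    {"dx": -0.005,"dy": 0.09,"dz": 0.078,"wx": 1.3,"wy": 0,"wz": 0,"gripper": 0.3},
    {"dx": -0.005,"dy": 0.125,"dz": 0.108,"wx": 1.3,"wy": 0,"wz": 0,"gripper": 0.3},
    {"dx": -0.005,"dy": 0.16,"dz": 0.138,"wx": 1.3,"wy": 0,"wz": 0,"gripper": 0.3},
    {"dx": -0.005,"dy": 0.19,"dz": 0.166,"wx": 1.3,"wy": 0,"wz": 0,"gripper": 0.3},
    {"dx": -0.005,"dy": 0.212,"dz": 0.184,"wx": 1.3,"wy": 0,"wz": 0,"gripper": 0.3},
    {"dx": -0.005,"dy": 0.219,"dz": 0.191,"wx": 1.3,"wy": 0,"wz": 0,"gripper": 0.3},
  ],
)

```text
clock: 31.7
position: [621.7, -15.1, 155.3]
ee_rot: [-0.03, 0.702, 0.027, 0.711]
contact_force: [1.0, -0.3, -4.7]
gripper_width: 59.3
```

```bash
python3 - <<'E'
from ov import *
delta([617,-16.5,80],1.646)
d=get_image("wrist"); save(d,"pics/w26.png",sc=.8)
E
```

```text
clock 31.7 pos [621.7 -15.1 155.3] w 59.3
dxyz m [ 0.0752 -0.0007 -0.0056] w deg [0.32 0.67 0.26]
```

View pics/w26.png

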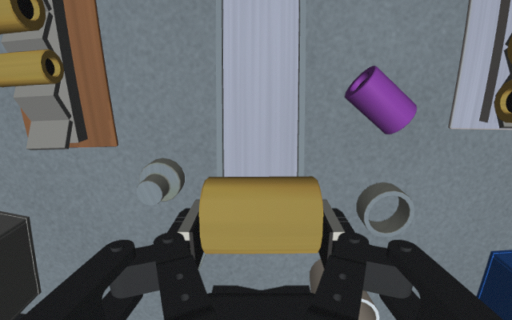

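Emit:
arm_command(
  rows=[
    {"dx": 0.0,"dy": -0.001,"dz": -0.005,"wx": 0.3,"wy": 0.7,"wz": 0.2,"gripper": 0.3},
    {"dx": 0.02,"dy": -0.001,"dz": -0.005,"wx": 0.3,"wy": 0.7,"wz": 0.2,"gripper": 0.3},
    {"dx": 0.045,"dy": -0.001,"dz": -0.005,"wx": 0.3,"wy": 0.7,"wz": 0.2,"gripper": 0.3},
    {"dx": 0.06,"dy": -0.001,"dz": -0.005,"wx": 0.3,"wy": 0.7,"wz": 0.2,"gripper": 0.3},
    {"dx": 0.068,"dy": -0.001,"dz": -0.005,"wx": 0.3,"wy": 0.7,"wz": 0.2,"gripper": 0.3},
    {"dx": 0.072,"dy": -0.001,"dz": -0.005,"wx": 0.3,"wy": 0.7,"wz": 0.2,"gripper": 0.3},
    {"dx": 0.074,"dy": -0.001,"dz": -0.005,"wx": 0.3,"wy": 0.7,"wz": 0.2,"gripper": 0.3},
    {"dx": 0.074,"dy": -0.001,"dz": -0.005,"wx": 0.3,"wy": 0.7,"wz": 0.2,"gripper": 0.3},
  ],
)

```text
clock: 32.55
position: [618.2, -17.2, 81.8]
ee_rot: [-0.027, 0.706, 0.026, 0.707]
contact_force: [0.8, 0.2, -4.4]
gripper_width: 58.9
```

```bash
python3 - <<'E'
from ov import *
delta([617,-16,78.5],1.646)
print(arm.read_state()["contact_force"])
d=get_image("wrist"); save(d,"pics/w27.png",(220,0,440,340),2)
E
```

```text
clock 32.55 pos [618.2 -17.2  81.8] w 58.9
dxyz m [ 0.0033  0.0013 -0.0011] w deg [-0.    0.04  0.06]
[ 0.77369353  0.22107272 -4.42979037]
```

View pics/w27.png

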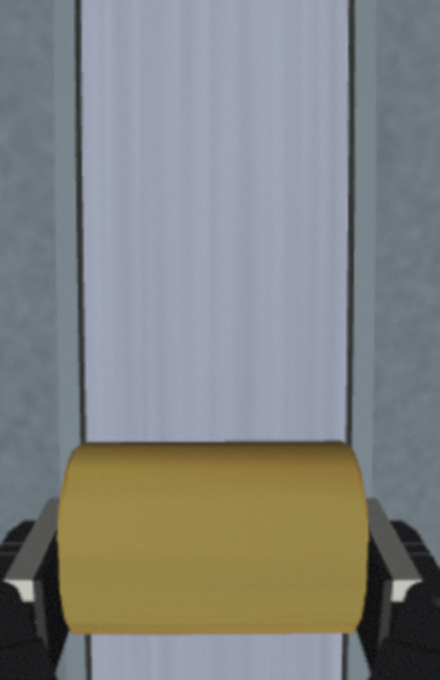

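Emit:
arm_command(
  rows=[
    {"dx": 0.001,"dy": 0.001,"dz": 0,"wx": 0,"wy": 0,"wz": 0,"gripper": 0.3},
    {"dx": 0.003,"dy": 0.001,"dz": 0,"wx": 0,"wy": 0,"wz": 0,"gripper": 0.3},
    {"dx": 0.004,"dy": 0.001,"dz": 0,"wx": 0,"wy": 0,"wz": 0,"gripper": 0.3},
    {"dx": 0.004,"dy": 0.001,"dz": 0,"wx": 0,"wy": 0,"wz": 0,"gripper": 0.3},
    {"dx": 0.004,"dy": 0.001,"dz": 0,"wx": 0,"wy": 0,"wz": 0,"gripper": -0.5},
    {"dx": 0.004,"dy": 0.001,"dz": 0,"wx": 0,"wy": 0,"wz": 0,"gripper": -1},
    {"dx": 0.004,"dy": 0.001,"dz": 0,"wx": 0,"wy": 0,"wz": 0,"gripper": -1},
    {"dx": 0.004,"dy": 0.001,"dz": 0,"wx": 0,"wy": 0,"wz": 0,"gripper": -1},
  ],
)

```text
clock: 33.4
position: [618.5, -16.1, 78.2]
ee_rot: [-0.027, 0.706, 0.026, 0.707]
contact_force: [0.2, 0.3, -0.3]
gripper_width: 84.8
```

Emit:
arm_command(
  rows=[
    {"dx": 0,"dy": 0,"dz": 0,"wx": 0,"wy": 0,"wz": 0,"gripper": -1},
    {"dx": -0.02,"dy": 0,"dz": 0,"wx": 0,"wy": 0,"wz": 0,"gripper": -1},
    {"dx": -0.05,"dy": 0,"dz": 0,"wx": 0,"wy": 0,"wz": 0,"gripper": -1},
    {"dx": -0.08,"dy": 0,"dz": 0,"wx": 0,"wy": 0,"wz": 0,"gripper": -1},
    {"dx": -0.09,"dy": 0,"dz": 0,"wx": 0,"wy": 0,"wz": 0,"gripper": -1},
    {"dx": -0.09,"dy": 0,"dz": 0,"wx": 0,"wy": 0,"wz": 0,"gripper": -1},
    {"dx": -0.09,"dy": 0,"dz": 0,"wx": 0,"wy": 0,"wz": 0,"gripper": -1},
    {"dx": -0.09,"dy": 0,"dz": 0,"wx": 0,"wy": 0,"wz": 0,"gripper": -1},
  ],
)

```text
clock: 34.2
position: [617.3, -16.1, 166.3]
ee_rot: [-0.027, 0.707, 0.026, 0.706]
contact_force: [-0.5, -0.5, -0.2]
gripper_width: 85.2
```

```bash
python3 - <<'E'
from h import *
delta([396,-259,150],1.668)
d=get_image("scene"); save(d,"pics/s28.png",(150,150,460,350),2.5)
E
```

```text
clock 34.2 pos [617.3 -16.1 166.3] w 85.2
dxyz m [ 0.017  -0.2256 -0.2389] w deg [-1.27 -0.1   0.07]
```

View pics/s28.png

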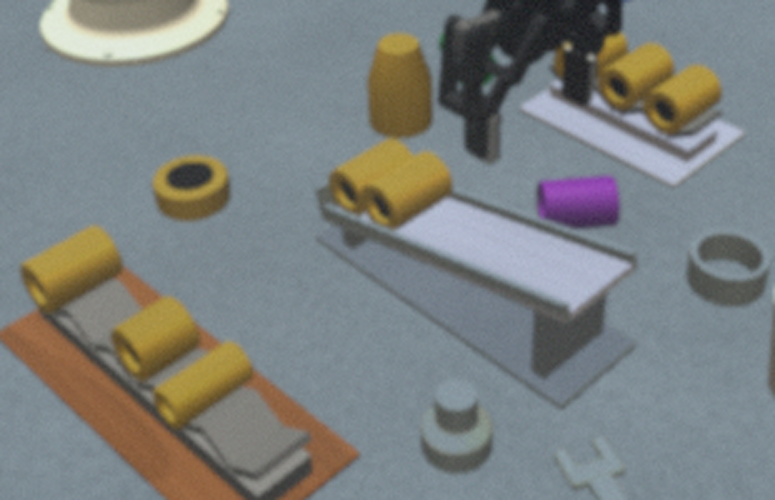

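Emit:
arm_command(
  rows=[
    {"dx": 0,"dy": -0.03,"dz": -0.032,"wx": -1.3,"wy": 0,"wz": 0,"gripper": -1},
    {"dx": 0,"dy": -0.063,"dz": -0.067,"wx": -1.3,"wy": 0,"wz": 0,"gripper": -1},
    {"dx": 0,"dy": -0.096,"dz": -0.102,"wx": -1.3,"wy": 0,"wz": 0,"gripper": -1},
    {"dx": 0,"dy": -0.13,"dz": -0.137,"wx": -1.3,"wy": 0,"wz": 0,"gripper": -1},
    {"dx": 0,"dy": -0.163,"dz": -0.172,"wx": -1.3,"wy": 0,"wz": 0,"gripper": -1},
    {"dx": 0.005,"dy": -0.195,"dz": -0.206,"wx": -1.3,"wy": 0,"wz": 0,"gripper": -1},
    {"dx": 0.015,"dy": -0.218,"dz": -0.231,"wx": -1.3,"wy": 0,"wz": 0,"gripper": -1},
    {"dx": 0.015,"dy": -0.226,"dz": -0.239,"wx": -1.3,"wy": 0,"wz": 0,"gripper": -1},
  ],
)

```text
clock: 35.05
position: [392.4, -260.4, 150.2]
ee_rot: [-0.033, 0.709, 0.034, 0.704]
contact_force: [0.6, 0.1, 0.0]
gripper_width: 85.1
```

```bash
python3 - <<'E'
from ov import *
delta([396,-259,42],1.668)
ov([395.8,-259,54.2],"pics/w29.png")
E
```

```text
clock 35.05 pos [ 392.4 -260.4  150.2] w 85.1
dxyz m [0.1081 0.0009 0.0044] w deg [-0.17 -0.36 -0.06]
```

View pics/w29.png

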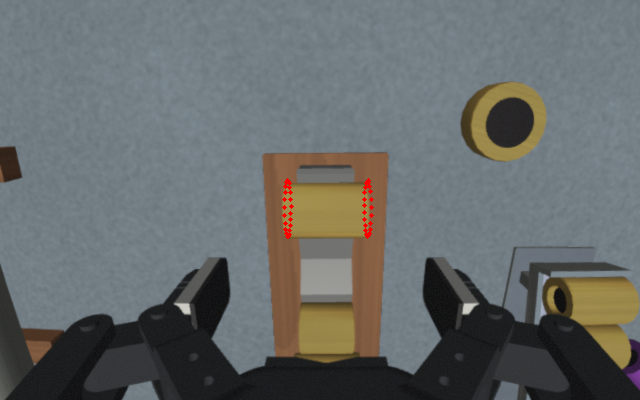

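Emit:
arm_command(
  rows=[
    {"dx": 0.035,"dy": 0.001,"dz": 0.003,"wx": -0.2,"wy": -0.3,"wz": 0,"gripper": -1},
    {"dx": 0.07,"dy": 0.001,"dz": 0.003,"wx": -0.2,"wy": -0.3,"wz": 0,"gripper": -1},
    {"dx": 0.09,"dy": 0.001,"dz": 0.003,"wx": -0.2,"wy": -0.3,"wz": 0,"gripper": -1},
    {"dx": 0.101,"dy": 0.001,"dz": 0.003,"wx": -0.2,"wy": -0.3,"wz": 0,"gripper": -1},
    {"dx": 0.106,"dy": 0.001,"dz": 0.003,"wx": -0.2,"wy": -0.3,"wz": 0,"gripper": -1},
    {"dx": 0.108,"dy": 0.001,"dz": 0.003,"wx": -0.2,"wy": -0.3,"wz": 0,"gripper": -1},
    {"dx": 0.108,"dy": 0.001,"dz": 0.003,"wx": -0.2,"wy": -0.3,"wz": 0,"gripper": -0.8},
    {"dx": 0.108,"dy": 0.001,"dz": 0.003,"wx": -0.2,"wy": -0.3,"wz": 0,"gripper": -0.6},
  ],
)

```text
clock: 35.9
position: [396.3, -259.7, 43.8]
ee_rot: [-0.035, 0.705, 0.035, 0.707]
contact_force: [0.5, 0.4, 0.7]
gripper_width: 68.1
```

Emit:
arm_command(
  rows=[
    {"dx": 0,"dy": 0,"dz": 0,"wx": 0,"wy": 0,"wz": 0,"gripper": -0.4},
    {"dx": 0,"dy": 0,"dz": 0,"wx": 0,"wy": 0,"wz": 0,"gripper": 0},
    {"dx": 0,"dy": 0,"dz": 0,"wx": 0,"wy": 0,"wz": 0,"gripper": 0.3},
    {"dx": 0,"dy": 0,"dz": 0,"wx": 0,"wy": 0,"wz": 0,"gripper": 0.3},
    {"dx": -0.01,"dy": 0,"dz": 0,"wx": 0,"wy": 0,"wz": 0,"gripper": 0.3},
    {"dx": -0.03,"dy": 0,"dz": 0,"wx": 0,"wy": 0,"wz": 0,"gripper": 0.3},
    {"dx": -0.06,"dy": 0,"dz": 0,"wx": 0,"wy": 0,"wz": 0,"gripper": 0.3},
    {"dx": -0.1,"dy": 0,"dz": 0,"wx": 0,"wy": 0,"wz": 0,"gripper": 0.3},
  ],
)

```text
clock: 36.7
position: [394.3, -258.9, 143.5]
ee_rot: [-0.034, 0.707, 0.035, 0.705]
contact_force: [0.3, -0.1, -2.8]
gripper_width: 59.2
```

```bash
python3 - <<'E'
from ov import *
delta([617,-16,148],1.646)
d=get_image("wrist"); save(d,"pics/w30.png",sc=.6)
E
```

```text
clock 36.7 pos [ 394.3 -258.9  143.5] w 59.2
dxyz m [-0.0047  0.22    0.2453] w deg [ 1.28 -0.13 -0.1 ]
```

View pics/w30.png

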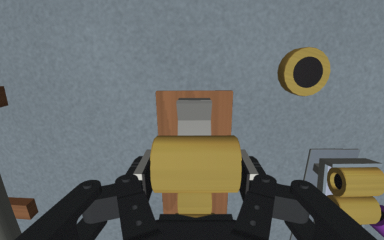

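Emit:
arm_command(
  rows=[
    {"dx": -0.005,"dy": 0.025,"dz": 0.028,"wx": 1.3,"wy": 0,"wz": 0,"gripper": 0.3},
    {"dx": -0.005,"dy": 0.056,"dz": 0.062,"wx": 1.3,"wy": 0,"wz": 0,"gripper": 0.3},
    {"dx": -0.005,"dy": 0.089,"dz": 0.099,"wx": 1.3,"wy": 0,"wz": 0,"gripper": 0.3},
    {"dx": -0.005,"dy": 0.122,"dz": 0.136,"wx": 1.3,"wy": 0,"wz": 0,"gripper": 0.3},
    {"dx": -0.005,"dy": 0.155,"dz": 0.172,"wx": 1.3,"wy": 0,"wz": 0,"gripper": 0.3},
    {"dx": -0.005,"dy": 0.187,"dz": 0.208,"wx": 1.3,"wy": 0,"wz": 0,"gripper": 0.3},
    {"dx": -0.005,"dy": 0.21,"dz": 0.234,"wx": 1.3,"wy": 0,"wz": 0,"gripper": 0.3},
    {"dx": -0.005,"dy": 0.219,"dz": 0.245,"wx": 1.3,"wy": 0,"wz": 0,"gripper": 0.3},
  ],
)

```text
clock: 37.55
position: [622.4, -15.8, 156.9]
ee_rot: [-0.03, 0.702, 0.026, 0.711]
contact_force: [-0.4, -0.7, -2.5]
gripper_width: 59.2
```

```bash
python3 - <<'E'
from ov import *
delta([617,-16.5,81.5],1.646)
d=get_image("wrist"); save(d,"pics/w31.png",sc=.7)
E
```

```text
clock 37.55 pos [622.4 -15.8 156.9] w 59.2
dxyz m [ 0.0754  0.0002 -0.0063] w deg [0.28 0.65 0.32]
```

View pics/w31.png

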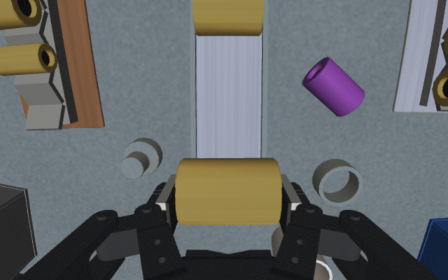

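Emit:
arm_command(
  rows=[
    {"dx": 0.0,"dy": 0,"dz": -0.006,"wx": 0.3,"wy": 0.6,"wz": 0.3,"gripper": 0.3},
    {"dx": 0.02,"dy": 0,"dz": -0.006,"wx": 0.3,"wy": 0.6,"wz": 0.3,"gripper": 0.3},
    {"dx": 0.045,"dy": 0,"dz": -0.006,"wx": 0.3,"wy": 0.6,"wz": 0.3,"gripper": 0.3},
    {"dx": 0.06,"dy": 0,"dz": -0.006,"wx": 0.3,"wy": 0.6,"wz": 0.3,"gripper": 0.3},
    {"dx": 0.068,"dy": 0,"dz": -0.006,"wx": 0.3,"wy": 0.6,"wz": 0.3,"gripper": 0.3},
    {"dx": 0.072,"dy": 0,"dz": -0.006,"wx": 0.3,"wy": 0.6,"wz": 0.3,"gripper": 0.3},
    {"dx": 0.075,"dy": 0,"dz": -0.006,"wx": 0.3,"wy": 0.6,"wz": 0.3,"gripper": 0.3},
    {"dx": 0.075,"dy": 0,"dz": -0.006,"wx": 0.3,"wy": 0.6,"wz": 0.3,"gripper": 0.3},
  ],
)

```text
clock: 38.4
position: [618.1, -16.6, 82.2]
ee_rot: [-0.026, 0.706, 0.026, 0.707]
contact_force: [0.1, 0.0, -2.5]
gripper_width: 59.1
```

```bash
python3 - <<'E'
from ov import *
delta([617,-16,78.5],1.646)
print(arm.read_state()["contact_force"])
d=get_image("wrist"); save(d,"pics/w32.png",(220,0,440,340),2)
E
```

```text
clock 38.4 pos [618.1 -16.6  82.2] w 59.1
dxyz m [ 0.0037  0.0007 -0.0011] w deg [-0.03  0.13  0.01]
[ 8.22392663e-02  5.65876111e-04 -2.51913084e+00]
```

View pics/w32.png

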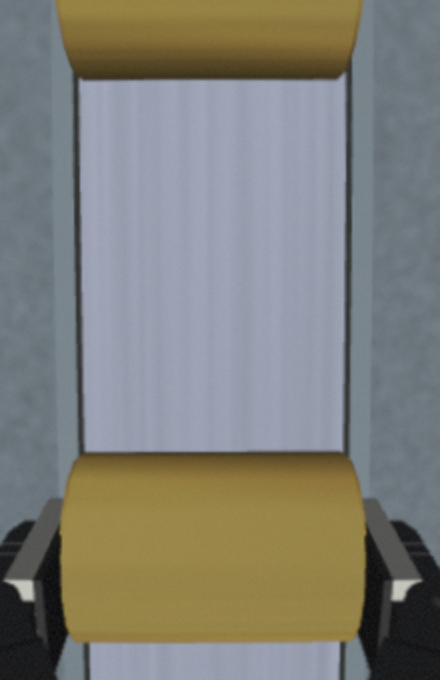

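Centred over the deck (deck 82–346, sleeve 61–365); lowering and releasing.

Emit:
arm_command(
  rows=[
    {"dx": 0.001,"dy": 0.0005,"dz": 0,"wx": 0,"wy": 0,"wz": 0,"gripper": 0.3},
    {"dx": 0.003,"dy": 0.0005,"dz": 0,"wx": 0,"wy": 0,"wz": 0,"gripper": 0.3},
    {"dx": 0.004,"dy": 0.0005,"dz": 0,"wx": 0,"wy": 0,"wz": 0,"gripper": 0.3},
    {"dx": 0.004,"dy": 0.0005,"dz": 0,"wx": 0,"wy": 0,"wz": 0,"gripper": 0.3},
    {"dx": 0.004,"dy": 0.0005,"dz": 0,"wx": 0,"wy": 0,"wz": 0,"gripper": -0.5},
    {"dx": 0.004,"dy": 0.0005,"dz": 0,"wx": 0,"wy": 0,"wz": 0,"gripper": -1},
    {"dx": 0.004,"dy": 0.0005,"dz": 0,"wx": 0,"wy": 0,"wz": 0,"gripper": -1},
    {"dx": 0.004,"dy": 0.0005,"dz": 0,"wx": 0,"wy": 0,"wz": 0,"gripper": -1},
  ],
)

```text
clock: 39.25
position: [618.4, -16.0, 78.3]
ee_rot: [-0.027, 0.706, 0.026, 0.708]
contact_force: [-0.5, 0.6, -0.6]
gripper_width: 85.4
```

Emit:
arm_command(
  rows=[
    {"dx": 0,"dy": 0,"dz": 0,"wx": 0,"wy": 0,"wz": 0,"gripper": -1},
    {"dx": -0.02,"dy": 0,"dz": 0,"wx": 0,"wy": 0,"wz": 0,"gripper": -1},
    {"dx": -0.05,"dy": 0,"dz": 0,"wx": 0,"wy": 0,"wz": 0,"gripper": -1},
    {"dx": -0.09,"dy": 0,"dz": 0,"wx": 0,"wy": 0,"wz": 0,"gripper": -1},
    {"dx": -0.13,"dy": 0,"dz": -0.01,"wx": 0,"wy": 0,"wz": 0,"gripper": -1},
    {"dx": -0.17,"dy": 0,"dz": -0.03,"wx": 0,"wy": 0,"wz": 0,"gripper": -1},
    {"dx": -0.19,"dy": 0,"dz": -0.05,"wx": 0,"wy": 0,"wz": 0,"gripper": -1},
    {"dx": -0.19,"dy": 0,"dz": -0.07,"wx": 0,"wy": 0,"wz": 0,"gripper": -1},
  ],
)

```text
clock: 40.05
position: [549.2, -21.2, 272.3]
ee_rot: [-0.026, 0.703, 0.027, 0.71]
contact_force: [0.2, 0.1, -0.0]
gripper_width: 85.4
```

```bash
python3 - <<'E'
from h import *
d=get_image("scene"); save(d,"pics/s33.png",(150,120,470,350),2.5)
d=get_image("wrist"); save(d,"pics/w33.png")
print(arm.read_state()["position"],arm.read_state()["clock"])
E
```

```text
[546.41597403 -21.40226261 269.71893541] 40.15
```

View pics/s33.png

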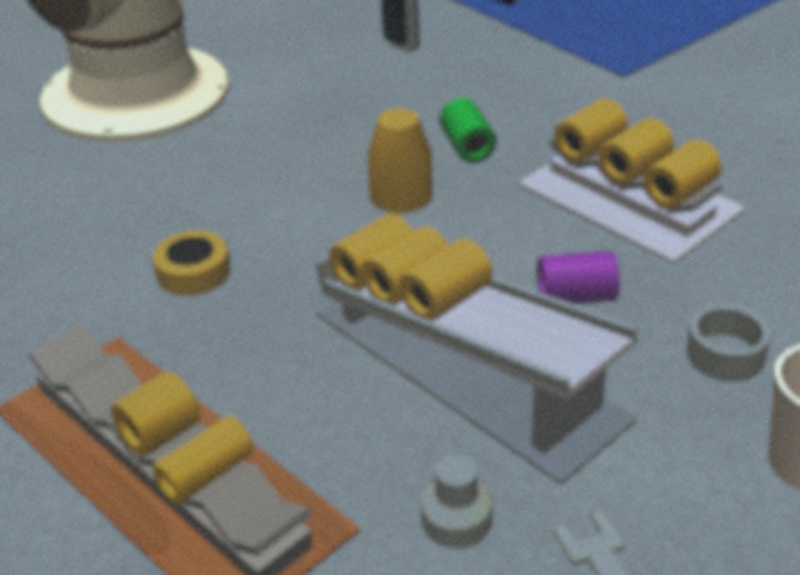

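View pics/w33.png

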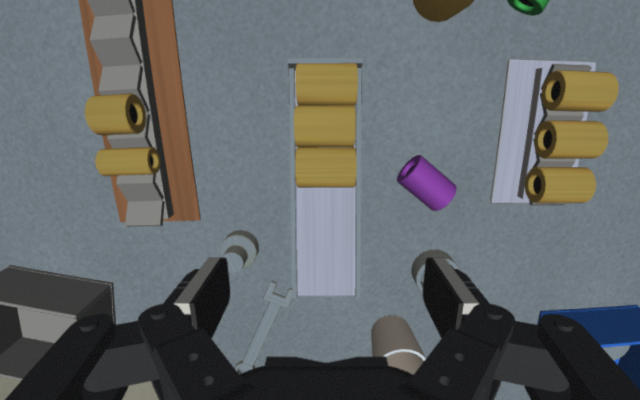

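Emit:
arm_command(
  rows=[
    {"dx": 0,"dy": 0.1,"dz": 0,"wx": 0,"wy": 0,"wz": 0,"gripper": -1},
    {"dx": 0,"dy": 0.1,"dz": 0,"wx": 0,"wy": 0,"wz": 0,"gripper": -1},
    {"dx": 0,"dy": 0.1,"dz": 0,"wx": 0,"wy": 0,"wz": 0,"gripper": -1},
    {"dx": 0,"dy": 0.1,"dz": 0,"wx": 0,"wy": 0,"wz": 0,"gripper": -1},
    {"dx": 0,"dy": 0.1,"dz": 0,"wx": 0,"wy": 0,"wz": 0,"gripper": -1},
    {"dx": 0,"dy": 0.1,"dz": 0,"wx": 0,"wy": 0,"wz": 0,"gripper": -1},
    {"dx": 0,"dy": 0.1,"dz": 0,"wx": 0,"wy": 0,"wz": 0,"gripper": -1},
    {"dx": 0,"dy": 0.1,"dz": 0,"wx": 0,"wy": 0,"wz": 0,"gripper": -1},
  ],
)

```text
clock: 40.95
position: [539.0, 77.5, 269.7]
ee_rot: [-0.026, 0.705, 0.026, 0.708]
contact_force: [0.2, -0.5, -0.5]
gripper_width: 85.5
```

```bash
cat > fit2.py <<'E'
from h import *
from scipy.optimize import least_squares
d=get_image("wrist");c=cam(d)
im=d["img"]; hsv=cv2.cvtColor(im,cv2.COLOR_RGB2HSV)
m=cv2.inRange(hsv,(15,100,50),(32,255,255))
n,lab,st,ce=cv2.connectedComponentsWithStats(m)
th=np.linspace(0,2*np.pi,40)
def cyl(x,y,z,yaw,r,L):
    pts=np.concatenate([np.c_[r*np.cos(th),np.full(40,sg*L/2),r*np.sin(th)] for sg in(-1,1)])
    return R.from_euler('z',yaw).apply(pts)+[x,y,z]
for i in range(1,n):
    if st[i,4]<600 or ce[i][1]>260: continue
    mk=(lab==i).astype(np.uint8); hull=cv2.convexHull(max(cv2.findContours(mk,0,2)[0],key=cv2.contourArea)); M=np.zeros(mk.shape,np.uint8); cv2.fillPoly(M,[hull],1)
    x0,y0=back(c,[ce[i]],50)[0][:2]
    def f(p):
        h=cv2.convexHull(proj(c,cyl(p[0],p[1],50.2,p[2],21,60)).astype(np.float32))
        Q=np.zeros(mk.shape,np.uint8); cv2.fillPoly(Q,[np.round(h*16).astype(np.int32)],1,shift=4)
        return 1-(Q&M).sum()/(Q|M).sum()
    o=minimize(f,[x0,y0,.09],method="Nelder-Mead",options=dict(initial_simplex=[[x0,y0,.09],[x0+6,y0,.09],[x0,y0+6,.09],[x0,y0,.2]]))
    print(st[i],o.x.round(3),round(o.fun,3))
save(d,"pics/w34.png"); save(d,"pics/w34z.png",(330,20,540,240),2.7)
E
python3 fit2.py
```

```text
[325   0  49  19 652] [351.502  95.864   0.976] 0.131
[ 193   63   69  124 7855] [ 4.92646e+02 -2.83830e+01  3.80000e-02] 0.672
[ 457   66   72   42 2655] [4.36927e+02 2.43770e+02 7.50000e-02] 0.066
[   0   96   63   40 1921] [ 5.01115e+02 -2.62867e+02  1.02000e-01] 0.075
[ 452  118   70   38 2420] [4.88804e+02 2.47722e+02 1.19000e-01] 0.077
[  14  148   65   28 1488] [ 5.55828e+02 -2.45393e+02  1.35000e-01] 0.382
[ 446  166   66   36 2212] [5.4127e+02 2.4974e+02 3.1000e-02] 0.087
```

View pics/w34z.png

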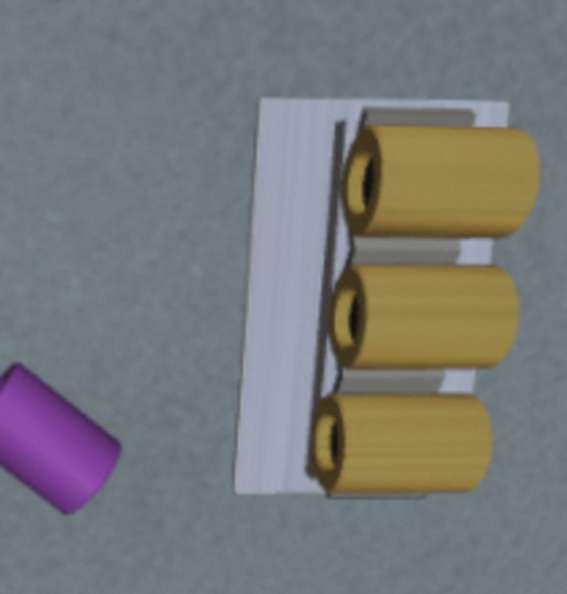

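```bash
python3 - <<'E'
from h import *
from scipy.optimize import least_squares
d=get_image("wrist");c=cam(d)
P=np.array([(-88,-55,6),(-88,55,6),(88,-55,6)],float); uv=np.array([(261,99),(509,102),(236,493)])/2.7+[330,20]
r=least_squares(lambda p:(proj(c,R.from_euler('z',p[2]).apply(P)+[p[0],p[1],0])-uv).ravel(),[489,242,.08])
x,y,a=r.x;print(r.x.round(3),r.fun.round(1)); print([(round(x+k*np.cos(a),1),round(y+k*np.sin(a),1)) for k in(-52,0,52)])
print(arm.read_state()["clock"])
E
```

```text
[4.89453e+02 2.46235e+02 8.70000e-02] [-0.4 -0.3  0.7 -0.3 -0.2  0.8]
[(np.float64(437.6), np.float64(241.7)), (np.float64(489.5), np.float64(246.2)), (np.float64(541.3), np.float64(250.8))]
41.05
```

```bash
python3 - <<'E'
from h import *
d=get_image("top"); save(d,"pics/t35.png",(180,90,500,310),2.4); c=cam(d)
for q in("plug","collar"):
    for r in models.cut_out("top",q)[:2]: print(q,round(r["conf"],2),np.round(r["extent"]))
E
```

```text
plug 0.66 [375. 121. 394. 146.]
plug 0.39 [182. 177. 241. 262.]
```

View pics/t35.png

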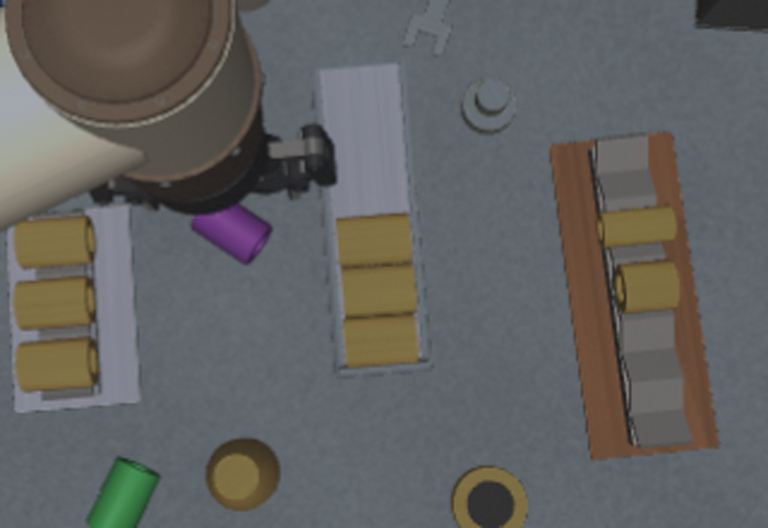

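The top view shows three sleeves in the tray, three queued at the lane's front stop, and the thin and short sleeves still in the cradle. The plug is unmoved, and the gripper is clear of everything.

```bash
python3 -c "
from bench import arm
print(arm.job_done())"
```

```text
the job is handed in; nothing more can be done
None
```

I finished the job and handed it in at about 41 s of the 192 s allowed; it reports no verdict.

- **Tray:** L1, L2 and L3 went from the lane front into the three tray seats, oldest first. In the last wrist-camera fit their centres were about 2 mm or less from the seat points (limit 10 mm). The axis angles agreed with the tray to about 0.06 rad (limit 0.2 rad).
- **Lane:** There was no L4 in this run. The three matching supply sleeves were let go at the loading spot one at a time. The last views show all three lying across the deck, queued at the front stop.
- **Left alone:** The thin and short sleeves are still in the cradle, and the purple and green look-alikes are where they were. The plug stands where it did in the first picture.
- **Checks that fell short:**
  - The ring was hidden by the arm in the last top picture, and the network did not find it there. A scene picture taken just after the last release showed it still standing in its place.
  - My tray fits differed by 2–3 mm between looks, and the tray may have shifted by about that much while I set the sleeves down.
- **Disturbances:** I saw no grip slip and no knock to the tray.

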